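# Set out the finished repairs on the jeweller's collection tray

## Task

Set the finished repairs out on the collection tray, each on its own insert: the closed bangle over the upright spindle, the pocket watch face up in the large round recess, the heart locket in the small round recess and the ring box in the square recess, all lying flat and fully down. Lower each piece into place rather than dropping it. Leave the two unfinished pieces, the sawn-open bangle and the empty watch case, where they lie on the bench.

Things in the scene. Friction and masses are not known exactly. Their poses are not given: they have to be found in the camera images.
- bangle: finished silver bangle, a closed round hoop of round bar: outer diameter 78 mm, inner 60 mm, bar 9 mm thick, about 50 g, lying flat. Origin: centre of the hoop at its underside; z is the hoop's axis, up; x, y arbitrary. Can be pinched across the bar at any point of the hoop, 34.5 mm from the origin.
- sawn_bangle: unfinished bangle, to be left alone: same silver bar and size as the bangle (outer 78, inner 60, 9 mm thick) but sawn open, with a clear gap of about 17 mm in the hoop on its +x side. Origin as for the bangle.
- watch: finished brass pocket watch lying on its back, with white dial, hour marks and hands on top: round case 48 mm in diameter with upright sides between 2 and 11 mm above the underside, 13 mm thick, about 80 g. Its crown and wire bow stick out along its +x axis to 41 mm from the centre, between 4 and 9 mm above its underside. Origin: centre of the round case at its underside; z up through the dial.
- watch_case: unfinished pocket watch, to be left alone: the same brass outline (48 mm, 13 mm thick) but an empty open shell with no dial, 2.5 mm wall, 2 mm bottom. Its crown and wire bow stick out along its +x axis to 41 mm from the centre, between 4 and 9 mm above its underside. Origin as for the watch.
- locket: finished silver heart-shaped locket lying flat, 10 mm thick with a smaller raised heart on top, about 45 g. Origin on its underside near the middle: the point of the heart lies 19.6 mm along -x, the two round lobes end 15 mm along +x, a small wire bail between them reaches 20 mm along +x. The heart is widest, 37.6 mm along its y, at x = +4 mm: pinch it there; z up.
- ring_box: closed black ring box with a thin brass seam and a dark blue lid panel, 54 x 54 mm and 42 mm high, about 90 g, upright sides. Origin: centre of its underside; x and y square to its sides, z up.
- bangle_insert: 90 x 90 mm cream block, 14 mm thick, fixed; one of four in a row (92 mm pitch, order varies) filling a low wooden tray (rim 18 mm above the bench). Origin: centre of its underside, 8 mm above the bench; x across the tray, away from the robot, y along the row. Flat top with an upright wooden spindle at its centre, 14 mm in diameter, a little thinner at the top, 40 mm tall.
- watch_insert: 90 x 90 mm cream block, 14 mm thick, fixed; one of four in a row (92 mm pitch, order varies) filling a low wooden tray (rim 18 mm above the bench). Origin: centre of its underside, 8 mm above the bench; x across the tray, away from the robot, y along the row. Its top has the large round dark-lined recess: 80 mm diameter, 4 mm deep, centred, its floor 10 mm above the origin.
- locket_insert: 90 x 90 mm cream block, 14 mm thick, fixed; one of four in a row (92 mm pitch, order varies) filling a low wooden tray (rim 18 mm above the bench). Origin: centre of its underside, 8 mm above the bench; x across the tray, away from the robot, y along the row. Its top has the small round dark-lined recess: 60 mm diameter, 4 mm deep, centred, its floor 10 mm above the origin.
- box_insert: 90 x 90 mm cream block, 14 mm thick, fixed; one of four in a row (92 mm pitch, order varies) filling a low wooden tray (rim 18 mm above the bench). Origin: centre of its underside, 8 mm above the bench; x across the tray, away from the robot, y along the row. Its top has the square dark-lined recess: 72 x 72 mm, sides along x and y, 4 mm deep, centred, its floor 10 mm above the origin.
Not all that is in view belongs to the job. Leave any black or pink look-alike of the watch alone.

How it is judged:
By the outcome, as a careful person would: the job done as asked, in the order asked, and still so for the second after the job is handed in, with the robot touching nothing.
It also fails if it takes over 93 s, if anything falls off the work surface, if the arm or the gripper's body presses on something with over 40 N, if the wrist force passes 120 N, or if a joint passes its speed limit or range.

## Robot

A 6-joint arm with a two-finger parallel gripper is mounted at the origin on the work surface. World frame = base frame: x ahead of the robot, y to its left, z up, the work surface at z = 0. Lengths are in m, angles in rad, forces in N, time in s.
With the tool pointing down it reaches from about 0.325 to 0.775 m from the base axis. Payload 5.5 kg.
Tool frame: the origin (TCP) lies at the very end of the fingers, on their centre line; the grasp point (between the pads) lies 19 mm behind it (env.grip_depth is the z of the grasp point in the tool frame, in m); z points along the fingers, y is the line along which they close (so a half turn about z gives the same grasp; the last joint's range is limited). The gripper opens to 85 mm and grips with 20 to 120 N. Pads are 22 mm wide; open, the fingers measure 114 mm over their backs; the gripper's body (76 mm by 85 mm) begins 54 mm behind the grasp point. The pads swing forward as they close: fully open they stand 13 mm farther back than shut.
Start: joints at [1.291, 0.091, 1.231, -0, 1.82, -0.057], TCP at [0.133, 0.585, 0.231] pointing down, gripper open.
Joint ranges: [-2.87, 2.87], [-0.86, 2.18], [0.17, 2.46], [-1.51, 4.65], [0.06, 2.69], [-2.65, 2.65]. Speed limits (rad/s): [2.57, 2.57, 3.01, 3.14, 3.14, 3.14].

## Interface

Orientations are given as a 3x3 rotation matrix whose columns are the frame's x, y, z axes.
In Python, from workcell import env gives the robot as it stands.
- The arm moves only by the tool apply_moves, never from a script. Its argument "series" is a list of rows, each an object of numbers: "dx", "dy", "dz": the shift along the tool's x, y, z in m; "ax", "ay", "az": the turn, a rotation vector about the tool's x, y, z in rad. In form: [{"dx": .., "dy": .., "dz": .., "ax": .., "ay": .., "az": ..}, ...]. A call has 1 to 8 rows; each row shifts and turns the commanded pose from where the row before left it, along the tool's axes as they then stand; what a row does not reach is not made up. A row lasts 1/10 s, in which the tool goes at most 50 mm and 8.59 degrees, less where a joint would pass 70% of its speed; a pose out of reach is approached as far as the arm can. A call with a gripper value outside its range is refused whole. "grip" is the finger opening in m, from 0 to 0.0854, set as the call begins (left out, the last holds). The fingers move at their own pace and stop on an object; "newtons" is the grip in N (left out, the last holds). Time passes only in rows, so rows that do not move let the fingers close. It gives the time, the measured TCP pose, the force, the opening and the grip force at its end, in the units of the state.
- env.get_state(): the state, without advancing time (a new reading comes with each control period).
- env.capture(name): name is "scene" or "top" or "wrist"; returns the picture (384x512x3 uint8, red, green, blue); there is no depth.
- env.camera_params(name): a dict with "fx", "fy", "cx", "cy" (pixels), "dist" ([k1, k2, p1, p2, k3] as OpenCV has them; the pictures are not rectified), "eye" and "rotation" of the camera in the world; the wrist camera has in their place "T_tool_cam" (4x4, takes a point from camera to tool coordinates, whose origin is the TCP and whose axes are the flange's). Camera axes: x right, y up, looking along -z (the intrinsics and any distortion apply to the point x, -y, -z); pixel columns grow to the right and rows downward; lengths in m; the calibration is good to about 2 mm. A picture is of the moment at which its call begins: read the wrist's pose just before it. camera_params takes no time and is no camera call.
- env.finish_job(): hands the job in; it is judged then, once.
The state is a dict: "time_s": time; "joint_pos": joint angles; "qd": joint speeds; "joint_efforts": joint torques, N m; "eef_pos": TCP position; "tcp_rot": TCP orientation; "wrist_force": force on the tool from outside, world axes, zero at the start; "moment": the same for the moment, N m; "gripper_width": opening from 0.0 (shut) to 1.0 (fully open); "finger_force": force on a finger pad.
Only numpy, scipy, OpenCV 4.12 (cv2) and the standard library are available. Lean on these libraries where they do the work, as an engineer would, in place of code of your own. Each camera call takes 0.05 s, during which the arm holds its last target. There are 200 camera calls.

## Working session

There is one attempt and no reset: what is moved stays moved. The work goes in short steps, Python scripts to look and compute and a tool call to move; the robot and the scene stay as the last step left them, time stands still between calls to the robot, and variables do not carry over. Pictures are saved under pics/ and viewed, at most 14 in all, crops included, and the job is handed in when it is done.

Besides the shell and the picture viewer there is one more tool, called after "Emit:" as name(argument=value, ...), one argument or row to a line, values as JSON. apply_moves: Moves the arm, as the interface text tells. Its arguments: {"type":"object","properties":{"series":{"type":"array"},"grip":{"type":"number"},"newtons":{"type":"number"}},"required":["series"]}

```bash
ls; mkdir -p pics; cat > h.py <<'E'
import numpy as np, cv2
from workcell import env
def cam(name, st=None):
    p=env.camera_params(name); K=np.array([[p['fx'],0,p['cx']],[0,p['fy'],p['cy']],[0,0,1]])
    if 'eye' in p: R=np.array(p['rotation']); e=np.array(p['eye'])
    else:
        st=st or env.get_state(); T=np.array(p['T_tool_cam']); Rt=np.array(st['tcp_rot'])
        R=Rt@T[:3,:3]; e=Rt@T[:3,3]+np.array(st['eef_pos'])
    return K,np.array(p['dist'],float),R,e
def ray(c,uv,z):
    K,d,R,e=c; n=cv2.undistortPoints(np.array(uv,float).reshape(-1,1,2),K,d).reshape(-1,2)
    v=np.c_[n[:,0],-n[:,1],-np.ones(len(n))]@R.T
    return e+v*((z-e[2])/v[:,2])[:,None]
def proj(c,P):
    K,d,R,e=c; q=(np.array(P,float).reshape(-1,3)-e)@R
    q=q*[1,-1,-1]
    return cv2.projectPoints(q,np.zeros(3),np.zeros(3),K,d)[0].reshape(-1,2)
def shot(name,fn=None):
    st=env.get_state(); im=env.capture(name)
    if fn: cv2.imwrite('pics/'+fn+'.png',im[:,:,::-1])
    return im,cam(name,st)
E
python3 - <<'E'
from h import *
print(env.get_state()); print(env.grip_depth)
a,_=shot('top','top0'); b,_=shot('scene','scene0')
for n in('top','scene','wrist'): print(n,env.camera_params(n))
E
```

```text
pics
{'time_s': 0.0, 'joint_pos': array([ 1.29133217e+00,  9.18918032e-02,  1.23191597e+00,  1.51843931e-05,
        1.81976586e+00, -5.67264215e-02]), 'qd': array([-0.00235083,  0.00046919,  0.00140231, -0.00037746,  0.00144045,
       -0.00157299]), 'joint_efforts': array([-3.63363928e-03, -4.58735704e+01, -4.18021202e+01, -4.95996392e-04,
        1.15354799e-02, -6.36777756e-06]), 'eef_pos': array([0.13247595, 0.58490783, 0.23011414]), 'tcp_rot': array([[-9.75297126e-01,  2.20896361e-01, -5.60580320e-04],
       [ 2.20897036e-01,  9.75295283e-01, -1.90006630e-03],
       [ 1.27013611e-04, -1.97695973e-03, -9.99998038e-01]]), 'wrist_force': array([-0.69657631,  0.19030383, -0.2784728 ]), 'moment': array([ 0.04670624, -0.00621789,  0.02619546]), 'finger_force': 0.0, 'gripper_width': 0.9992384635034455}
-0.0187
top {'fx': 402.26171385148706, 'fy': 402.26171385148706, 'cx': 260.1621136655944, 'cy': 191.10655897218737, 'dist': array([0.00168317, 0.        , 0.        , 0.        , 0.        ]), 'eye': array([ 0.43791991, -0.04596309,  0.99248413]), 'rotation': array([[-0.01389502,  0.9
[... 363 characters left out ...]
tion': array([[-0.77470506, -0.39868879,  0.49079459],
       [ 0.63231134, -0.48378981,  0.60508659],
       [-0.00379982,  0.77909863,  0.62688985]])}
wrist {'fx': 336.17429657213904, 'fy': 336.17429657213904, 'cx': 260.9358607866165, 'cy': 192.16573257397337, 'dist': array([-0.10018144,  0.        ,  0.        ,  0.        ,  0.        ]), 'T_tool_cam': array([[-5.60054676e-04,  9.60988472e-01,  2.76587857e-01,
         7.17644776e-02],
       [ 9.99999834e-01,  5.75434644e-04,  2.55561581e-05,
         5.26426249e-04],
       [-1.34599062e-04,  2.76587825e-01, -9.60988635e-01,
        -1.42429224e-01],
       [ 0.00000000e+00,  0.00000000e+00,  0.00000000e+00,
         1.00000000e+00]])}
```

```bash
python3 - <<'E'
import cv2
cv2.imwrite('pics/top0b.png',cv2.resize(cv2.imread('pics/top0.png'),(800,600),interpolation=cv2.INTER_CUBIC))
E
```

```text
(no output)
```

View pics/top0b.png

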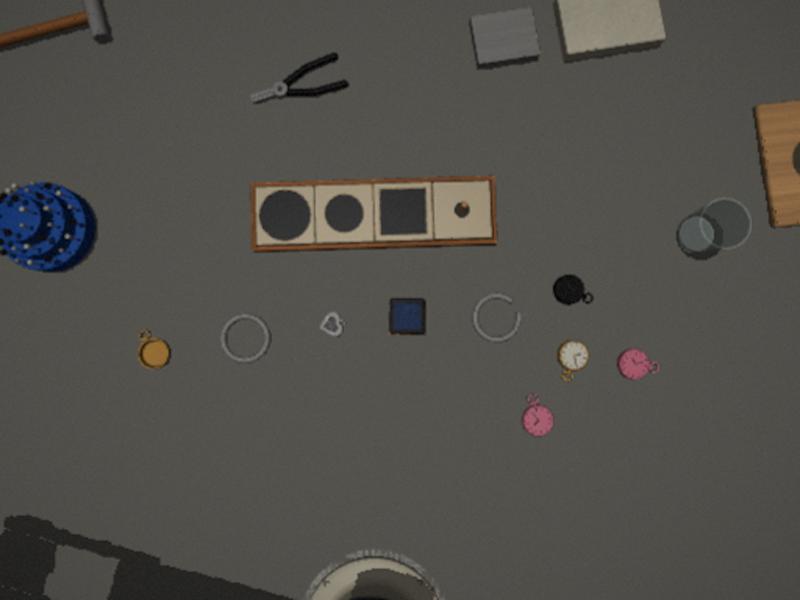

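View pics/scene0.png

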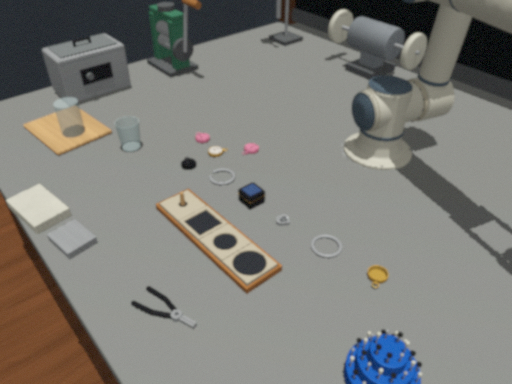

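The top view (512-px frame) shows:
- Closed bangle at about (157,216), locket (212,207), ring box (260,202).
- Sawn bangle (317,203), with its gap at upper right, and the watch (367,227), with its bow pointing down.
- Empty case (98,226), plus one black and two pink look-alikes.
- Tray inserts from left (+y): watch, locket, box, bangle.

The scene view agrees.

```bash
cat > m.py <<'E'
from h import *
def big(mask,n=1):
    cs=cv2.findContours(mask.astype(np.uint8),cv2.RETR_EXTERNAL,cv2.CHAIN_APPROX_NONE)[0]
    return sorted(cs,key=cv2.contourArea)[-1] if cs else None
E
python3 - <<'E'
from m import *
im=cv2.imread('pics/top0.png'); c=cam('top')
hsv=cv2.cvtColor(im,cv2.COLOR_BGR2HSV); H,S,V=[hsv[:,:,i].astype(int) for i in range(3)]
print('bg',hsv[240,200],hsv[190,290])
def roi(m,u,v,r):
    o=np.zeros_like(m,bool); o[v-r:v+r,u-r:u+r]=m[v-r:v+r,u-r:u+r]; return o
br=(V>100)
def rep(name,m,u,v,r,z):
    k=big(roi(m,u,v,r)); P=ray(c,k.reshape(-1,2),z)
    (cc,rad)=cv2.minEnclosingCircle(P[:,:2].astype(np.float32)); rr=cv2.minAreaRect((P[:,:2]*1000).astype(np.float32))
    print(name,'n',len(k),'circ',np.round(cc,4),round(rad,4),'rect',np.round(rr[0],1),np.round(rr[1],1),round(rr[2],1))
    return k
rep('bangle',br,157,216,22,.0045)
rep('sawn',br,317,203,22,.0045)
rep('dial',(V>130)&(S<110),367,227,13,.013)
rep('watch all',(V>100),367,230,22,.008)
rep('case',(S>130)&(V>90),98,226,22,.008)
rep('locket',br,212,207,13,.008)
rep('box blue',(S>80)&(H>100)&(H<130),260,202,16,.042)
rep('box dark',(V<60)|((S>80)&(H>100)&(H<130)),260,202,20,.042)
rep('tray',(S>60)&(V>80)|(V>140),238,137,85,.02)
for n,u,v in(('w',182,137),('l',220,136),('b',258,135)):
    rep(n,V<70,u,v,19,.020)
rep('spindle',(S>110)&(V>60),296,134,12,.06)
E
```

```text
bg [34 21 85] [20 18 85]
bangle n 84 circ [0.4439 0.1973] 0.0369 rect [444.9 198.3] [70.8 70.8] 89.2
sawn n 90 circ [ 0.4707 -0.1989] 0.0363 rect [ 455.8 -198.2] [71.8 40.9] 87.2
dial n 49 circ [ 0.4097 -0.3169] 0.0212 rect [ 409.7 -316.9] [39.3 38.8] 89.2
watch all n 67 circ [ 0.4036 -0.3198] 0.0286 rect [ 407.2 -315.8] [44.6 52.2] 43.5
case n 81 circ [0.4274 0.3402] 0.0298 rect [428.  339.6] [58.9 38.8] 44.8
locket n 43 circ [0.4633 0.0597] 0.0188 rect [463.6  61.2] [31.7 34.3] 89.6
box blue n 64 circ [ 0.4741 -0.0583] 0.0269 rect [474.1 -58.3] [40.2 40.2] 89.2
box dark n 85 circ [ 0.473  -0.0582] 0.036 rect [471.8 -58.3] [54.5 54.4] 89.2
tray n 399 circ [ 0.6357 -0.0081] 0.1986 rect [636.5  -7.7] [108.8 384.2] 1.1
w n 87 circ [0.6344 0.1313] 0.0388 rect [634.9 131.8] [75.5 73.9] 89.4
l n 65 circ [0.6365 0.039 ] 0.0289 rect [636.3  39.3] [56.1 54.3] 89.4
b n 109 circ [ 0.6377 -0.0536] 0.048 rect [638.  -53.2] [69.2 69. ] 1.2
spindle n 11 circ [ 0.6379 -0.1437] 0.0054 rect [ 637.9 -143.7] [9.4 4.8] 89.3
```

Emit:
apply_moves(
  series=[
    {"az":-0.112},
    {"az":-0.111},
    {"dx":-0.031,"dy":-0.035,"dz":0.008},
    {"dx":-0.031,"dy":-0.035,"dz":0.008},
    {"dx":-0.031,"dy":-0.035,"dz":0.008},
    {"dx":-0.031,"dy":-0.035,"dz":0.008},
    {"dx":-0.031,"dy":-0.035,"dz":0.008},
    {"dx":-0.031,"dy":-0.035,"dz":0.008},
  ],
  grip=0.022,
)

```text
$.series[0]: bad value
```

Emit:
apply_moves(
  series=[
    {"dx":-0.031,"dy":-0.036,"dz":0.008},
    {"dx":-0.031,"dy":-0.036,"dz":0.008},
    {"dx":-0.031,"dy":-0.036,"dz":0.008},
    {"dx":-0.031,"dy":-0.036,"dz":0.008},
    {},
    {},
  ],
)

```text
$.series[0]: bad value
```

```bash
cat >> m.py <<'E'
def left(t,st=None):
    st=st or env.get_state(); R=np.array(st['tcp_rot'])
    print('t',round(st['time_s'],2),'pos',np.round(st['eef_pos'],4),'ytool deg',round(np.degrees(np.arctan2(R[1,1],R[0,1])),2),'tilt',np.round(R[:2,2],4),'grip',round(st['gripper_width']*85.4,1),'F',np.round(st['wrist_force'],1))
    if t is not None: print('tool delta mm',np.round(1000*R.T@(np.array(t)-st['eef_pos']),1))
E
python3 - <<'E'
from m import *
im,c=shot('wrist','w1'); left([.445,.2315,.06])
E
```

```text
t 0.15 pos [0.1325 0.5849 0.2303] ytool deg 77.24 tilt [-0.0005 -0.0016] grip 85.2 F [0.4 0.3 0.3]
tool delta mm [-382.9 -275.4  170.8]
```

View pics/w1.png

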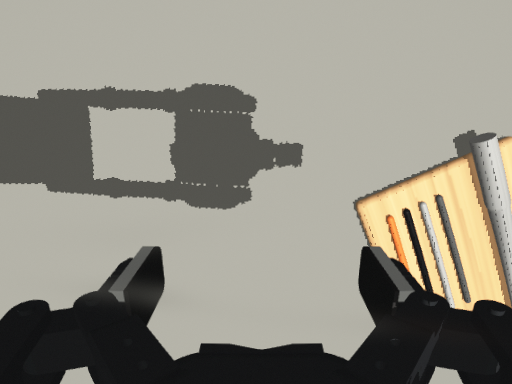

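The calls were refused because every row needs all six keys. This wrist view shows only bare bench, a pen block at the right (430,220) and the fingers at the bottom. I'm resending with full rows.

Emit:
apply_moves(
  series=[
    {"dx":0,"dy":0,"dz":0,"ax":0,"ay":0,"az":-0.112},
    {"dx":0,"dy":0,"dz":0,"ax":0,"ay":0,"az":-0.111},
    {"dx":-0.031,"dy":-0.035,"dz":0.008,"ax":0,"ay":0,"az":0},
    {"dx":-0.031,"dy":-0.035,"dz":0.008,"ax":0,"ay":0,"az":0},
    {"dx":-0.031,"dy":-0.035,"dz":0.008,"ax":0,"ay":0,"az":0},
    {"dx":-0.031,"dy":-0.035,"dz":0.008,"ax":0,"ay":0,"az":0},
    {"dx":-0.031,"dy":-0.035,"dz":0.008,"ax":0,"ay":0,"az":0},
    {"dx":-0.031,"dy":-0.035,"dz":0.008,"ax":0,"ay":0,"az":0},
  ],
  grip=0.022,
)

```text
time_s: 0.95
eef_pos: [0.3194, 0.3736, 0.1827]
tcp_rot: [[-1.0, -0.001, 0.0], [-0.001, 1.0, -0.0], [-0.0, -0.0, -1.0]]
wrist_force: [0.9, 0.8, 0.2]
gripper_width: 0.259
finger_force: 0.0
```

Emit:
apply_moves(
  series=[
    {"dx":-0.031,"dy":-0.036,"dz":0.008,"ax":0,"ay":0,"az":0},
    {"dx":-0.031,"dy":-0.036,"dz":0.008,"ax":0,"ay":0,"az":0},
    {"dx":-0.031,"dy":-0.036,"dz":0.008,"ax":0,"ay":0,"az":0},
    {"dx":-0.031,"dy":-0.036,"dz":0.008,"ax":0,"ay":0,"az":0},
    {"dx":0,"dy":0,"dz":0,"ax":0,"ay":0,"az":0},
    {"dx":0,"dy":0,"dz":0,"ax":0,"ay":0,"az":0},
  ],
)

```text
time_s: 1.55
eef_pos: [0.4428, 0.2304, 0.1507]
tcp_rot: [[-1.0, 0.003, -0.002], [0.003, 1.0, -0.0], [0.002, -0.0, -1.0]]
wrist_force: [0.2, 0.3, 0.2]
gripper_width: 0.259
finger_force: 0.0
```

```bash
python3 - <<'E'
from m import *
im,c=shot('wrist','w2'); left([.445,.2315,.06])
E
```

```text
t 1.6 pos [0.4424 0.2314 0.1511] ytool deg 89.97 tilt [-0.0009  0.0003] grip 21.7 F [-0.   0.1 -0.6]
tool delta mm [-2.7  0.1 91.1]
```

View pics/w2.png

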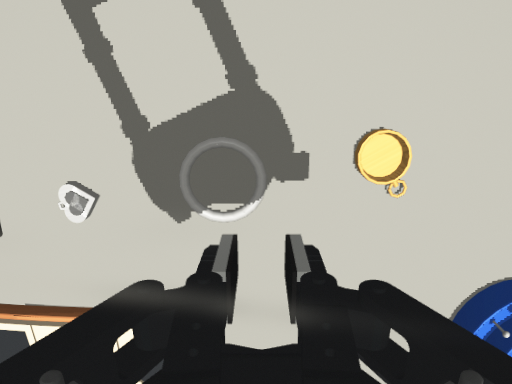

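The closed bangle is a whole hoop centred at about (223,180), spanning columns 180–266 and rows 137–221. The locket is at (76,203), with its bail on the left at (61,206) and its point on the right at (97,200). The empty case is at (384,158).

```bash
python3 - <<'E'
from m import *
im=cv2.imread('pics/w2.png')
st=dict(eef_pos=np.array([.4424,.2314,.1511]),tcp_rot=np.array([[-1,0,0],[0,1,0],[0,0,-1.]]))
c=cam('wrist',st)
P=ray(c,[[180,180],[266,180],[223,137],[223,221]],.0045); print(np.round(P,4))
print('tcp px',proj(c,[[.4424,.2314,.1511],[.4424,.2314,.0]]))
hsv=cv2.cvtColor(im,cv2.COLOR_BGR2HSV)
print(hsv[203,76],hsv[260,76],hsv[203,63:100:3,2],hsv[203,63:100:3,1])
L=ray(c,[[61,206],[97,200],[70,222],[68,184]],.007);print(np.round(L,4))
E
```

```text
[[0.4427 0.1602 0.0045]
 [0.4428 0.2367 0.0045]
 [0.4047 0.1997 0.0045]
 [0.4815 0.1974 0.0045]]
tcp px [[259.19751625 255.06721382]
 [259.97556213 178.38221463]]
[ 30   3 191] [ 28  15 202] [233 244 138 202 198 177 132 132 220 236 105 173 203] [ 4  2  7  8  6  6  6  8  6  4 12 16 16]
[[0.4666 0.0456 0.007 ]
 [0.4606 0.0821 0.007 ]
 [0.4825 0.0519 0.007 ]
 [0.4454 0.0561 0.007 ]]
```

Emit:
apply_moves(
  series=[
    {"dx":-0.001,"dy":0.0006,"dz":0.045,"ax":0,"ay":0,"az":0},
    {"dx":0,"dy":0,"dz":0.045,"ax":0,"ay":0,"az":0},
    {"dx":0,"dy":0,"dz":0.03,"ax":0,"ay":0,"az":0},
    {"dx":0,"dy":0,"dz":0.018,"ax":0,"ay":0,"az":0},
    {"dx":0,"dy":0,"dz":0.007,"ax":0,"ay":0,"az":0},
    {"dx":0,"dy":0,"dz":0.002,"ax":0,"ay":0,"az":0},
    {"dx":0,"dy":0,"dz":0,"ax":0,"ay":0,"az":0},
  ],
  grip=0.022,
)

```text
time_s: 2.3
eef_pos: [0.4439, 0.2328, 0.0055]
tcp_rot: [[-1.0, -0.001, 0.002], [-0.001, 1.0, 0.001], [-0.002, 0.001, -1.0]]
wrist_force: [0.2, 0.8, 0.2]
gripper_width: 0.26
finger_force: 0.0
```

Emit:
apply_moves(
  series=[
    {"dx":0,"dy":0,"dz":0,"ax":0,"ay":0,"az":0},
    {"dx":0,"dy":0,"dz":0,"ax":0,"ay":0,"az":0},
    {"dx":0,"dy":0,"dz":0,"ax":0,"ay":0,"az":0},
    {"dx":0,"dy":0,"dz":0,"ax":0,"ay":0,"az":0},
  ],
  grip=0.0,
  newtons=40,
)

```text
time_s: 2.7
eef_pos: [0.4445, 0.2326, 0.006]
tcp_rot: [[-1.0, -0.0, 0.002], [-0.0, 1.0, 0.002], [-0.002, 0.002, -1.0]]
wrist_force: [-0.2, 2.0, 5.7]
gripper_width: 0.07
finger_force: 37.0
```

Emit:
apply_moves(
  series=[
    {"dx":0,"dy":0,"dz":0,"ax":0,"ay":0,"az":0},
    {"dx":0,"dy":0,"dz":0,"ax":0,"ay":0,"az":0},
    {"dx":0,"dy":0,"dz":0,"ax":0,"ay":0,"az":0},
    {"dx":0,"dy":0,"dz":0.002,"ax":0,"ay":0,"az":0},
    {"dx":0,"dy":0,"dz":0.002,"ax":0,"ay":0,"az":0},
    {"dx":0,"dy":0,"dz":0,"ax":0,"ay":0,"az":0},
  ],
  grip=0.022,
)

```text
time_s: 3.3
eef_pos: [0.4436, 0.2318, 0.0001]
tcp_rot: [[-1.0, -0.0, -0.0], [-0.0, 1.0, -0.0], [0.0, -0.0, -1.0]]
wrist_force: [-0.5, -0.5, 1.1]
gripper_width: 0.254
finger_force: 0.9
```

```bash
python3 - <<'E'
from m import *
im,c=shot('wrist','w3'); left([.4435,.232,.001])
E
```

```text
t 3.35 pos [4.436e-01 2.318e-01 1.000e-04] ytool deg 90.01 tilt [-0.0003 -0.0002] grip 22.6 F [0.6 0.1 1.3]
tool delta mm [ 0.1  0.2 -0.9]
```

View pics/w3.png

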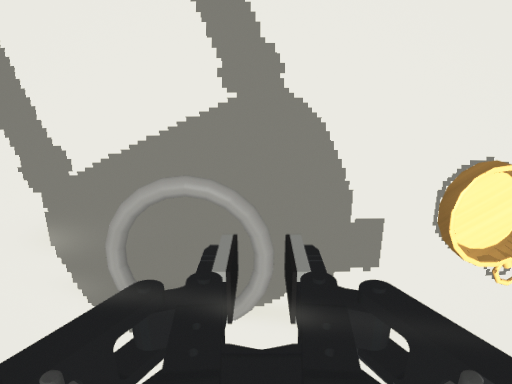

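The bangle is undisturbed, and the fingers straddle the right side of its bar at about (262,260). I'm closing on it now.

Emit:
apply_moves(
  series=[
    {"dx":0,"dy":0,"dz":-0.001,"ax":0,"ay":0,"az":0},
    {"dx":0,"dy":0,"dz":0,"ax":0,"ay":0,"az":0},
    {"dx":0,"dy":0,"dz":0,"ax":0,"ay":0,"az":0},
    {"dx":0,"dy":0,"dz":0,"ax":0,"ay":0,"az":0},
  ],
  grip=0.0,
  newtons=40,
)

```text
time_s: 3.75
eef_pos: [0.4436, 0.2318, 0.0011]
tcp_rot: [[-1.0, -0.0, -0.0], [-0.0, 1.0, -0.0], [0.0, -0.0, -1.0]]
wrist_force: [0.5, -0.1, 0.1]
gripper_width: 0.092
finger_force: 37.5
```

Emit:
apply_moves(
  series=[
    {"dx":0,"dy":0,"dz":-0.005,"ax":0,"ay":0,"az":0},
    {"dx":0,"dy":0,"dz":-0.015,"ax":0,"ay":0,"az":0},
    {"dx":0,"dy":0,"dz":-0.03,"ax":0,"ay":0,"az":0},
    {"dx":0,"dy":0,"dz":-0.04,"ax":0,"ay":0,"az":0},
    {"dx":0,"dy":0,"dz":-0.03,"ax":0,"ay":0,"az":0},
    {"dx":0,"dy":0,"dz":0,"ax":0,"ay":0,"az":0},
  ],
)

```text
time_s: 4.35
eef_pos: [0.4462, 0.233, 0.1287]
tcp_rot: [[-1.0, -0.0, 0.01], [-0.0, 1.0, 0.004], [-0.01, 0.004, -1.0]]
wrist_force: [-0.2, 0.9, -0.6]
gripper_width: 0.088
finger_force: 37.6
```

```bash
python3 - <<'E'
from m import *
im,c=shot('wrist','w4'); left([.639,-.112,.12])
E
```

```text
t 4.4 pos [0.4452 0.2325 0.1256] ytool deg 90.01 tilt [0.0065 0.0028] grip 7.8 F [ 0.4 -0.8 -0.7]
tool delta mm [-193.6 -344.6    5.9]
```

View pics/w4.png

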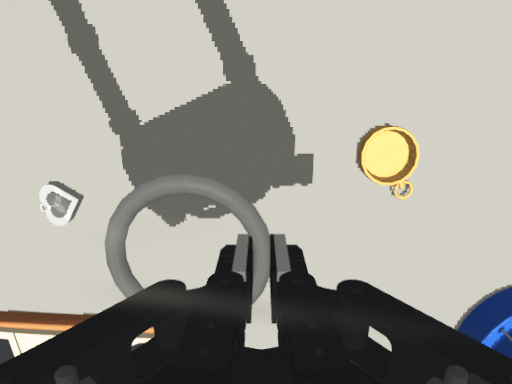

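The bangle is held flat, with the pads at about (262,265), and the hoop is clear of the bench. Next is carrying it over the spindle.

Emit:
apply_moves(
  series=[
    {"dx":-0.0194,"dy":-0.0345,"dz":0,"ax":0,"ay":0,"az":0},
    {"dx":-0.0194,"dy":-0.0345,"dz":0,"ax":0,"ay":0,"az":0},
    {"dx":-0.0194,"dy":-0.0345,"dz":0,"ax":0,"ay":0,"az":0},
    {"dx":-0.0194,"dy":-0.0345,"dz":0,"ax":0,"ay":0,"az":0},
    {"dx":-0.0194,"dy":-0.0345,"dz":0,"ax":0,"ay":0,"az":0},
    {"dx":-0.0194,"dy":-0.0345,"dz":0,"ax":0,"ay":0,"az":0},
    {"dx":-0.0194,"dy":-0.0345,"dz":0,"ax":0,"ay":0,"az":0},
  ],
)

```text
time_s: 5.1
eef_pos: [0.5794, -0.0111, 0.1201]
tcp_rot: [[-1.0, -0.0, -0.002], [-0.0, 1.0, 0.0], [0.002, 0.0, -1.0]]
wrist_force: [-0.3, 0.3, 0.3]
gripper_width: 0.093
finger_force: 37.6
```

Emit:
apply_moves(
  series=[
    {"dx":-0.0194,"dy":-0.0345,"dz":0,"ax":0,"ay":0,"az":0},
    {"dx":-0.0194,"dy":-0.0345,"dz":0,"ax":0,"ay":0,"az":0},
    {"dx":-0.0194,"dy":-0.0345,"dz":0,"ax":0,"ay":0,"az":0},
    {"dx":0,"dy":0,"dz":0,"ax":0,"ay":0,"az":0},
    {"dx":0,"dy":0,"dz":0,"ax":0,"ay":0,"az":0},
    {"dx":0,"dy":0,"dz":0,"ax":0,"ay":0,"az":0},
  ],
)

```text
time_s: 5.7
eef_pos: [0.6371, -0.1122, 0.1206]
tcp_rot: [[-1.0, -0.001, -0.001], [-0.001, 1.0, 0.001], [0.001, 0.001, -1.0]]
wrist_force: [-0.3, 0.5, -0.3]
gripper_width: 0.093
finger_force: 37.6
```

```bash
python3 - <<'E'
from m import *
im,c=shot('wrist','w5'); left([.639,-.112,.024])
E
```

```text
t 5.75 pos [ 0.6372 -0.1119  0.121 ] ytool deg 90.08 tilt [-0.0008  0.0005] grip 7.8 F [ 0.   0.3 -0.3]
tool delta mm [-1.9 -0.1 97. ]
```

View pics/w5.png

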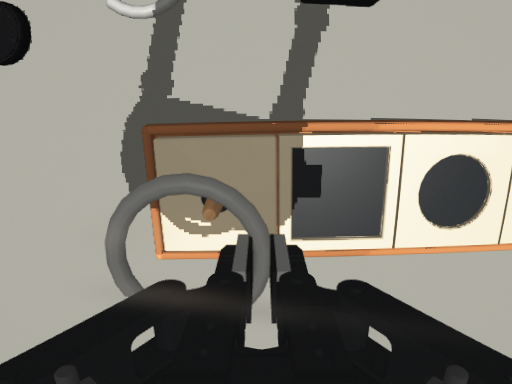

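The spindle top is visible inside the hoop at about (209,213). The box recess has corners near (292,148), (390,146), (386,238) and (292,242). I'm checking the spindle position before lowering.

```bash
python3 - <<'E'
from m import *
st=dict(eef_pos=np.array([.6372,-.1119,.121]),tcp_rot=np.array([[-1,0,0],[0,1,0],[0,0,-1.]]))
c=cam('wrist',st)
print('spindle',ray(c,[[209,213]],.062).round(4)); R=ray(c,[[292,148],[390,146],[386,238],[292,242]],.022).round(4); print(R,R.mean(0))
print('locket rec',ray(c,[[419,192],[491,188],[455,155],[452,228]],.022).round(4))
print('hoop expected px',proj(c,[[.6372,-.1119-.0335+s*.0345,.1245] for s in(-1,1)]))
E
```

```text
spindle [[ 0.6374 -0.1441  0.062 ]]
[[ 0.6019 -0.0886  0.022 ]
 [ 0.6    -0.0167  0.022 ]
 [ 0.6729 -0.0121  0.022 ]
 [ 0.6757 -0.0867  0.022 ]] [ 0.637625 -0.051025  0.022   ]
locket rec [[0.635  0.0099 0.022 ]
 [0.6318 0.0697 0.022 ]
 [0.6061 0.0348 0.022 ]
 [0.6651 0.042  0.022 ]]
hoop expected px [[113.67876982 257.2835234 ]
 [261.34143578 258.5313365 ]]
```

Emit:
apply_moves(
  series=[
    {"dx":0,"dy":0.001,"dz":0.02,"ax":0,"ay":0,"az":0},
    {"dx":0,"dy":0,"dz":0.025,"ax":0,"ay":0,"az":0},
    {"dx":0,"dy":0,"dz":0.025,"ax":0,"ay":0,"az":0},
    {"dx":0,"dy":0,"dz":0.015,"ax":0,"ay":0,"az":0},
    {"dx":0,"dy":0,"dz":0.007,"ax":0,"ay":0,"az":0},
    {"dx":0,"dy":0,"dz":0.003,"ax":0,"ay":0,"az":0},
    {"dx":0,"dy":0,"dz":0,"ax":0,"ay":0,"az":0},
    {"dx":0,"dy":0,"dz":0,"ax":0,"ay":0,"az":0},
  ],
)

```text
time_s: 6.55
eef_pos: [0.6385, -0.1122, 0.0279]
tcp_rot: [[-1.0, -0.0, 0.002], [-0.0, 1.0, -0.001], [-0.002, -0.001, -1.0]]
wrist_force: [-0.6, -0.4, 0.1]
gripper_width: 0.089
finger_force: 37.6
```

Emit:
apply_moves(
  series=[
    {"dx":0,"dy":0,"dz":0.001,"ax":0,"ay":0,"az":0},
    {"dx":0,"dy":0,"dz":0,"ax":0,"ay":0,"az":0},
  ],
)

```text
time_s: 6.75
eef_pos: [0.6381, -0.1122, 0.026]
tcp_rot: [[-1.0, -0.0, 0.001], [-0.0, 1.0, -0.0], [-0.001, -0.0, -1.0]]
wrist_force: [-0.3, -0.0, -1.2]
gripper_width: 0.088
finger_force: 37.6
```

Emit:
apply_moves(
  series=[
    {"dx":0,"dy":0,"dz":0.0015,"ax":0,"ay":0,"az":0},
    {"dx":0,"dy":0,"dz":0,"ax":0,"ay":0,"az":0},
    {"dx":0,"dy":0,"dz":0,"ax":0,"ay":0,"az":0},
  ],
)

```text
time_s: 7.05
eef_pos: [0.6376, -0.1121, 0.0237]
tcp_rot: [[-1.0, -0.0, -0.0], [-0.0, 1.0, 0.0], [0.0, 0.0, -1.0]]
wrist_force: [0.3, -0.3, -0.3]
gripper_width: 0.09
finger_force: 37.6
```

Emit:
apply_moves(
  series=[
    {"dx":0,"dy":0,"dz":0.001,"ax":0,"ay":0,"az":0},
    {"dx":0,"dy":0,"dz":0,"ax":0,"ay":0,"az":0},
    {"dx":0,"dy":0,"dz":0,"ax":0,"ay":0,"az":0},
  ],
)

```text
time_s: 7.35
eef_pos: [0.6378, -0.1122, 0.023]
tcp_rot: [[-1.0, -0.0, 0.0], [-0.0, 1.0, -0.0], [-0.0, -0.0, -1.0]]
wrist_force: [-0.3, 0.3, 1.3]
gripper_width: 0.092
finger_force: 37.6
```

Emit:
apply_moves(
  series=[
    {"dx":0,"dy":0,"dz":0.0005,"ax":0,"ay":0,"az":0},
    {"dx":0,"dy":0,"dz":0,"ax":0,"ay":0,"az":0},
  ],
)

```text
time_s: 7.55
eef_pos: [0.6378, -0.1121, 0.0229]
tcp_rot: [[-1.0, -0.0, 0.0], [-0.0, 1.0, -0.0], [-0.0, -0.0, -1.0]]
wrist_force: [-1.7, 1.1, 4.0]
gripper_width: 0.089
finger_force: 37.9
```

Emit:
apply_moves(
  series=[
    {"dx":0,"dy":0,"dz":0,"ax":0,"ay":0,"az":0},
    {"dx":0,"dy":0,"dz":0,"ax":0,"ay":0,"az":0},
    {"dx":0,"dy":0,"dz":0,"ax":0,"ay":0,"az":0},
    {"dx":0,"dy":0,"dz":-0.005,"ax":0,"ay":0,"az":0},
    {"dx":0,"dy":0,"dz":-0.015,"ax":0,"ay":0,"az":0},
    {"dx":0,"dy":0,"dz":-0.03,"ax":0,"ay":0,"az":0},
    {"dx":0,"dy":0,"dz":-0.04,"ax":0,"ay":0,"az":0},
    {"dx":0,"dy":0,"dz":-0.03,"ax":0,"ay":0,"az":0},
  ],
  grip=0.02,
)

```text
time_s: 8.35
eef_pos: [0.6381, -0.1122, 0.1462]
tcp_rot: [[-1.0, -0.0, 0.003], [-0.0, 1.0, -0.001], [-0.003, -0.001, -1.0]]
wrist_force: [1.5, 0.4, -0.3]
gripper_width: 0.234
finger_force: 0.0
```

```bash
python3 - <<'E'
from m import *
im,c=shot('wrist','w6'); left([.4097,-.3169,.13])
E
```

```text
t 8.4 pos [ 0.64   -0.1126  0.1528] ytool deg 90.01 tilt [ 0.0113 -0.0026] grip 19.9 F [-0.4  0.2  3.3]
tool delta mm [ 230.6 -204.1   20.7]
```

View pics/w6.png

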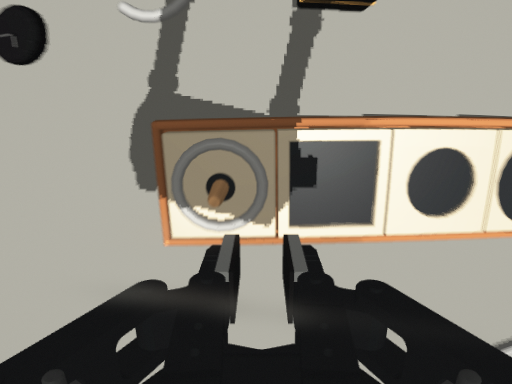

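The bangle lies flat and centred round the spindle at about (220,185). Next is the watch.

Emit:
apply_moves(
  series=[
    {"dx":0.0325,"dy":-0.0292,"dz":0,"ax":0,"ay":0,"az":0},
    {"dx":0.0325,"dy":-0.0292,"dz":0,"ax":0,"ay":0,"az":0},
    {"dx":0.0325,"dy":-0.0292,"dz":0,"ax":0,"ay":0,"az":0},
    {"dx":0.0325,"dy":-0.0292,"dz":0,"ax":0,"ay":0,"az":0},
    {"dx":0.0325,"dy":-0.0292,"dz":0,"ax":0,"ay":0,"az":0},
    {"dx":0.0325,"dy":-0.0292,"dz":0,"ax":0,"ay":0,"az":0},
    {"dx":0.0325,"dy":-0.0292,"dz":0,"ax":0,"ay":0,"az":0},
    {"dx":0,"dy":0,"dz":0,"ax":0,"ay":0,"az":0},
  ],
  grip=0.066,
)

```text
time_s: 9.2
eef_pos: [0.407, -0.3198, 0.1436]
tcp_rot: [[-1.0, 0.006, -0.0], [0.006, 1.0, -0.003], [0.0, -0.003, -1.0]]
wrist_force: [0.7, 0.7, -0.1]
gripper_width: 0.773
finger_force: 0.0
```

Emit:
apply_moves(
  series=[
    {"dx":0,"dy":0,"dz":0,"ax":0,"ay":0,"az":0},
    {"dx":0,"dy":0,"dz":0,"ax":0,"ay":0,"az":0},
  ],
)

```text
time_s: 9.4
eef_pos: [0.411, -0.3161, 0.1429]
tcp_rot: [[-1.0, -0.001, 0.001], [-0.001, 1.0, -0.0], [-0.001, -0.0, -1.0]]
wrist_force: [0.3, 0.2, 0.4]
gripper_width: 0.775
finger_force: 0.0
```

```bash
python3 - <<'E'
from m import *
left([.4097,-.3169,.01])
im,c=shot('wrist','w7')
hsv=cv2.cvtColor(cv2.cvtColor(im,cv2.COLOR_RGB2BGR),cv2.COLOR_BGR2HSV);H,S,V=[hsv[:,:,i].astype(int) for i in range(3)]
m=(S>110)&(H>10)&(H<35)&(V>60)
k=big(m); P=ray(c,k.reshape(-1,2),.008)
print(cv2.minAreaRect(k),cv2.minAreaRect((P[:,:2]*1000).astype(np.float32)))
(u,v),r=cv2.minEnclosingCircle(k); print(u,v,r)
E
```

```text
t 9.4 pos [ 0.411  -0.3161  0.1429] ytool deg 90.05 tilt [ 0.001  -0.0001] grip 66.2 F [0.3 0.2 0.4]
tool delta mm [  1.4  -0.8 132.9]
((266.0000305175781, 174.0), (55.154327392578125, 72.12489318847656), 45.0) ((404.1997985839844, -311.0480041503906), (47.73531723022461, 61.619590759277344), 45.00192642211914)
263.5 170.0 38.108497619628906
```

View pics/w7.png

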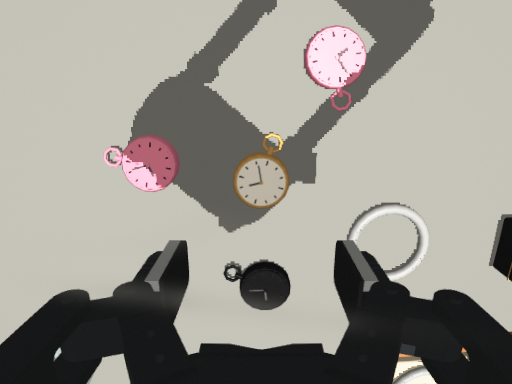

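The white-dialled brass watch is centred at about (262,181), edges at columns 234–289 and rows 153–208, with its bow at (272,141). The pink look-alikes are at (336,57) and (150,163), the black one is at (265,286), and all of them are clear of the finger path.

```bash
python3 - <<'E'
from m import *
st=dict(eef_pos=np.array([.411,-.3161,.1429]),tcp_rot=np.array([[-1,0,0],[0,1,0],[0,0,-1.]]))
c=cam('wrist',st)
P=ray(c,[[233.5,181],[289,181],[262,153],[262,208]],.009).round(4);print(P,ray(c,[[272,141]],.0065).round(4))
# retraction of tips at this opening: tip px rows of left finger
print(proj(c,[[.411+.011,-.3161-.033,.1429+d] for d in(0,.005,.01,.015)]),proj(c,[[.411-.011,-.3161-.033,.1429+d] for d in(0,.005,.01,.015)]))
E
```

```text
[[ 0.4091 -0.3385  0.009 ]
 [ 0.4091 -0.2914  0.009 ]
 [ 0.3852 -0.3143  0.009 ]
 [ 0.4332 -0.3143  0.009 ]] [[ 0.3755 -0.306   0.0065]]
[[190.54103844 275.47029437]
 [188.44542798 280.92020746]
 [186.22657839 286.69807349]
 [183.87394958 292.83283672]] [[187.39933912 233.19009702]
 [185.0794933  237.5887416 ]
 [182.61228403 242.27185113]
 [179.98368493 247.2670968 ]]
```

Emit:
apply_moves(
  series=[
    {"dx":0.0018,"dy":0.0013,"dz":0.045,"ax":0,"ay":0,"az":0},
    {"dx":0,"dy":0,"dz":0.045,"ax":0,"ay":0,"az":0},
    {"dx":0,"dy":0,"dz":0.03,"ax":0,"ay":0,"az":0},
    {"dx":0,"dy":0,"dz":0.015,"ax":0,"ay":0,"az":0},
    {"dx":0,"dy":0,"dz":0.007,"ax":0,"ay":0,"az":0},
    {"dx":0,"dy":0,"dz":0,"ax":0,"ay":0,"az":0},
    {"dx":0,"dy":0,"dz":0,"ax":0,"ay":0,"az":0},
    {"dx":0,"dy":0,"dz":0,"ax":0,"ay":0,"az":0},
  ],
)

```text
time_s: 10.25
eef_pos: [0.4095, -0.3161, 0.0024]
tcp_rot: [[-1.0, -0.0, 0.003], [-0.0, 1.0, -0.002], [-0.003, -0.002, -1.0]]
wrist_force: [-0.6, 0.2, 0.0]
gripper_width: 0.774
finger_force: 0.0
```

```bash
python3 - <<'E'
from m import *
left([.4092,-.3148,.0005])
E
```

```text
t 10.25 pos [ 0.4095 -0.3161  0.0024] ytool deg 90.02 tilt [ 0.0025 -0.0022] grip 66.1 F [-0.6  0.2  0. ]
tool delta mm [0.3 1.3 1.9]
```

Emit:
apply_moves(
  series=[
    {"dx":0,"dy":0.001,"dz":0,"ax":0,"ay":0,"az":0},
    {"dx":0,"dy":0,"dz":0,"ax":0,"ay":0,"az":0},
    {"dx":0,"dy":0,"dz":0,"ax":0,"ay":0,"az":0},
    {"dx":0,"dy":0,"dz":0,"ax":0,"ay":0,"az":0},
    {"dx":0,"dy":0,"dz":0,"ax":0,"ay":0,"az":0},
  ],
  grip=0.03,
)

```text
time_s: 10.75
eef_pos: [0.4092, -0.3148, 0.0021]
tcp_rot: [[-1.0, -0.0, 0.002], [-0.0, 1.0, -0.002], [-0.002, -0.002, -1.0]]
wrist_force: [-0.8, 1.2, 6.6]
gripper_width: 0.53
finger_force: 40.7
```

Emit:
apply_moves(
  series=[
    {"dx":0,"dy":0,"dz":-0.005,"ax":0,"ay":0,"az":0},
    {"dx":0,"dy":0,"dz":-0.015,"ax":0,"ay":0,"az":0},
    {"dx":0,"dy":0,"dz":-0.03,"ax":0,"ay":0,"az":0},
    {"dx":0,"dy":0,"dz":-0.04,"ax":0,"ay":0,"az":0},
    {"dx":0,"dy":0,"dz":-0.02,"ax":0,"ay":0,"az":0},
    {"dx":0,"dy":0,"dz":0,"ax":0,"ay":0,"az":0},
    {"dx":0,"dy":0,"dz":0,"ax":0,"ay":0,"az":0},
  ],
)

```text
time_s: 11.45
eef_pos: [0.4085, -0.3143, 0.1106]
tcp_rot: [[-1.0, -0.0, 0.001], [-0.0, 1.0, -0.001], [-0.001, -0.001, -1.0]]
wrist_force: [0.0, 0.6, -0.6]
gripper_width: 0.534
finger_force: 41.2
```

```bash
python3 - <<'E'
from m import *
left([.6345,.131,.12])
im,c=shot('wrist','w8')
E
```

```text
t 11.45 pos [ 0.4085 -0.3143  0.1106] ytool deg 90.01 tilt [ 0.0006 -0.0005] grip 45.6 F [ 0.   0.6 -0.6]
tool delta mm [-226.1  445.3   -9.5]
```

View pics/w8.png

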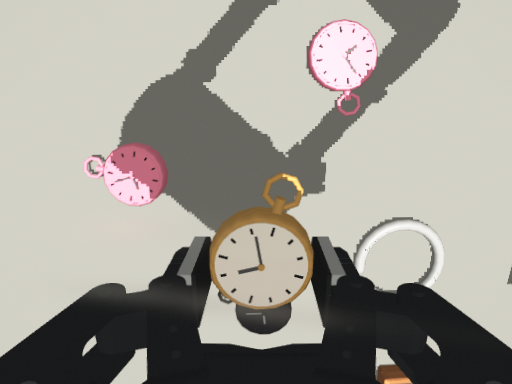

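The watch is gripped level by its case, dial up, at about (262,258). Next is carrying it to the large recess.

Emit:
apply_moves(
  series=[
    {"dx":-0.0208,"dy":0.0405,"dz":0,"ax":0,"ay":0,"az":0},
    {"dx":-0.0208,"dy":0.0405,"dz":0,"ax":0,"ay":0,"az":0},
    {"dx":-0.0208,"dy":0.0405,"dz":0,"ax":0,"ay":0,"az":0},
    {"dx":-0.0208,"dy":0.0405,"dz":0,"ax":0,"ay":0,"az":0},
    {"dx":-0.0208,"dy":0.0405,"dz":0,"ax":0,"ay":0,"az":0},
    {"dx":-0.0208,"dy":0.0405,"dz":0,"ax":0,"ay":0,"az":0},
    {"dx":-0.0208,"dy":0.0405,"dz":0,"ax":0,"ay":0,"az":0},
    {"dx":-0.0208,"dy":0.0405,"dz":0,"ax":0,"ay":0,"az":0},
  ],
)

```text
time_s: 12.3
eef_pos: [0.5743, 0.0116, 0.1078]
tcp_rot: [[-1.0, -0.0, -0.004], [-0.0, 1.0, 0.0], [0.004, 0.0, -1.0]]
wrist_force: [0.9, -0.9, -1.2]
gripper_width: 0.535
finger_force: 41.3
```

Emit:
apply_moves(
  series=[
    {"dx":-0.0208,"dy":0.0405,"dz":0,"ax":0,"ay":0,"az":0},
    {"dx":-0.0208,"dy":0.0405,"dz":0,"ax":0,"ay":0,"az":0},
    {"dx":-0.0208,"dy":0.0405,"dz":0,"ax":0,"ay":0,"az":0},
    {"dx":0,"dy":0,"dz":0,"ax":0,"ay":0,"az":0},
    {"dx":0,"dy":0,"dz":0,"ax":0,"ay":0,"az":0},
    {"dx":0,"dy":0,"dz":0,"ax":0,"ay":0,"az":0},
    {"dx":0,"dy":0,"dz":0,"ax":0,"ay":0,"az":0},
  ],
)

```text
time_s: 13.0
eef_pos: [0.6367, 0.13, 0.1099]
tcp_rot: [[-1.0, 0.001, -0.001], [0.001, 1.0, -0.0], [0.001, -0.0, -1.0]]
wrist_force: [-0.1, -0.5, -1.0]
gripper_width: 0.533
finger_force: 41.3
```

```bash
python3 - <<'E'
from m import *
left([.637,.131,.03])
im,c=shot('wrist','w9')
g=cv2.cvtColor(im,cv2.COLOR_RGB2GRAY)
# sizeable dark contours left of grip = locket recess
m=(g<75)
for k in cv2.findContours(m.astype(np.uint8),cv2.RETR_EXTERNAL,cv2.CHAIN_APPROX_NONE)[0]:
    if cv2.contourArea(k)>800:
        P=ray(c,k.reshape(-1,2),.022); print(cv2.boundingRect(k),np.round(P.min(0),4),np.round(P.max(0),4))
E
```

```text
t 13.0 pos [0.6367 0.13   0.1099] ytool deg 89.93 tilt [-0.0008 -0.0004] grip 45.6 F [-0.1 -0.5 -1. ]
tool delta mm [-0.4  1.  79.9]
(0, 237, 512, 147) [ 0.666  -0.1287  0.022 ] [0.828  0.3759 0.022 ]
(99, 157, 77, 76) [0.6054 0.0124 0.022 ] [0.6622 0.0692 0.022 ]
(0, 152, 67, 84) [ 0.6005 -0.0779  0.022 ] [ 0.6666 -0.0162  0.022 ]
(208, 139, 108, 86) [0.5935 0.0928 0.022 ] [0.6556 0.1696 0.022 ]
```

View pics/w9.png

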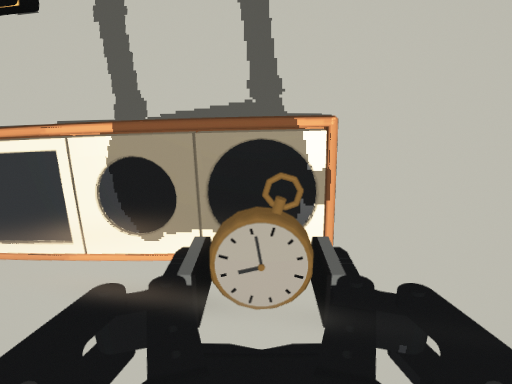

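The large recess is centred below the gripper: its top edge is at row 139 and its sides at columns 208 and 316. The watch is still held level. I'm lowering it.

Emit:
apply_moves(
  series=[
    {"dx":0,"dy":0.0012,"dz":0.02,"ax":0,"ay":0,"az":0},
    {"dx":0,"dy":0,"dz":0.03,"ax":0,"ay":0,"az":0},
    {"dx":0,"dy":0,"dz":0.02,"ax":0,"ay":0,"az":0},
    {"dx":0,"dy":0,"dz":0.01,"ax":0,"ay":0,"az":0},
    {"dx":0,"dy":0,"dz":0.005,"ax":0,"ay":0,"az":0},
    {"dx":0,"dy":0,"dz":0.002,"ax":0,"ay":0,"az":0},
    {"dx":0,"dy":0,"dz":0,"ax":0,"ay":0,"az":0},
    {"dx":0,"dy":0,"dz":0,"ax":0,"ay":0,"az":0},
  ],
)

```text
time_s: 13.85
eef_pos: [0.6379, 0.1325, 0.0248]
tcp_rot: [[-1.0, -0.0, 0.002], [-0.0, 1.0, 0.0], [-0.002, 0.0, -1.0]]
wrist_force: [-0.1, -1.2, -2.2]
gripper_width: 0.53
finger_force: 41.3
```

Emit:
apply_moves(
  series=[
    {"dx":0,"dy":0,"dz":0.001,"ax":0,"ay":0,"az":0},
    {"dx":0,"dy":0,"dz":0,"ax":0,"ay":0,"az":0},
    {"dx":0,"dy":0,"dz":0,"ax":0,"ay":0,"az":0},
  ],
)

```text
time_s: 14.15
eef_pos: [0.6373, 0.1326, 0.0225]
tcp_rot: [[-1.0, -0.0, 0.0], [-0.0, 1.0, 0.0], [-0.0, 0.0, -1.0]]
wrist_force: [-0.2, 0.1, -0.1]
gripper_width: 0.537
finger_force: 41.3
```

Emit:
apply_moves(
  series=[
    {"dx":0,"dy":0,"dz":0.001,"ax":0,"ay":0,"az":0},
    {"dx":0,"dy":0,"dz":0,"ax":0,"ay":0,"az":0},
    {"dx":0,"dy":0,"dz":0,"ax":0,"ay":0,"az":0},
  ],
)

```text
time_s: 14.45
eef_pos: [0.6371, 0.1325, 0.0211]
tcp_rot: [[-1.0, -0.0, -0.0], [-0.0, 1.0, -0.0], [0.0, -0.0, -1.0]]
wrist_force: [-0.7, -0.3, -0.5]
gripper_width: 0.537
finger_force: 41.3
```

Emit:
apply_moves(
  series=[
    {"dx":0,"dy":0,"dz":0.001,"ax":0,"ay":0,"az":0},
    {"dx":0,"dy":0,"dz":0,"ax":0,"ay":0,"az":0},
  ],
)

```text
time_s: 14.65
eef_pos: [0.6372, 0.1325, 0.0203]
tcp_rot: [[-1.0, -0.0, 0.0], [-0.0, 1.0, 0.0], [-0.0, 0.0, -1.0]]
wrist_force: [-0.5, 0.8, -0.6]
gripper_width: 0.536
finger_force: 41.3
```

Emit:
apply_moves(
  series=[
    {"dx":0,"dy":0,"dz":0.0005,"ax":0,"ay":0,"az":0},
    {"dx":0,"dy":0,"dz":0,"ax":0,"ay":0,"az":0},
  ],
)

```text
time_s: 14.85
eef_pos: [0.6372, 0.1325, 0.0202]
tcp_rot: [[-1.0, -0.0, 0.0], [-0.0, 1.0, 0.0], [-0.0, 0.0, -1.0]]
wrist_force: [-1.1, -0.3, 1.3]
gripper_width: 0.534
finger_force: 41.6
```

Emit:
apply_moves(
  series=[
    {"dx":0,"dy":0,"dz":0.0005,"ax":0,"ay":0,"az":0},
    {"dx":0,"dy":0,"dz":0,"ax":0,"ay":0,"az":0},
  ],
)

```text
time_s: 15.05
eef_pos: [0.6372, 0.1325, 0.0202]
tcp_rot: [[-1.0, -0.0, 0.0], [-0.0, 1.0, 0.0], [-0.0, 0.0, -1.0]]
wrist_force: [-3.3, -0.4, 5.1]
gripper_width: 0.531
finger_force: 41.9
```

Emit:
apply_moves(
  series=[
    {"dx":0,"dy":0,"dz":0,"ax":0,"ay":0,"az":0},
    {"dx":0,"dy":0,"dz":0,"ax":0,"ay":0,"az":0},
    {"dx":0,"dy":0,"dz":0,"ax":0,"ay":0,"az":0},
    {"dx":0,"dy":0,"dz":-0.005,"ax":0,"ay":0,"az":0},
    {"dx":0,"dy":0,"dz":-0.02,"ax":0,"ay":0,"az":0},
    {"dx":0,"dy":0,"dz":-0.04,"ax":0,"ay":0,"az":0},
    {"dx":0,"dy":0,"dz":-0.045,"ax":0,"ay":0,"az":0},
    {"dx":0,"dy":0,"dz":0,"ax":0,"ay":0,"az":0},
  ],
  grip=0.062,
)

```text
time_s: 15.85
eef_pos: [0.6405, 0.133, 0.1389]
tcp_rot: [[-1.0, -0.0, 0.014], [-0.0, 1.0, 0.002], [-0.014, 0.002, -1.0]]
wrist_force: [0.6, 1.1, 1.1]
gripper_width: 0.727
finger_force: 0.0
```

```bash
python3 - <<'E'
from m import *
left([.4644,.0588,.13])
im,c=shot('wrist','w10')
E
```

```text
t 15.85 pos [0.6405 0.133  0.1389] ytool deg 90.02 tilt [0.0138 0.0021] grip 62.0 F [0.6 1.1 1.1]
tool delta mm [176.2 -74.2   6.3]
```

View pics/w10.png

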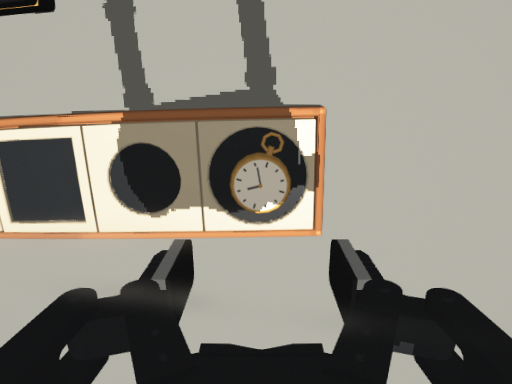

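The watch lies dial-up inside the large recess at about (260,183), with the whole bow inside the rim at (272,143). Next is the locket: move across, then turn 80.7°.

Emit:
apply_moves(
  series=[
    {"dx":0.044,"dy":-0.0185,"dz":0,"ax":0,"ay":0,"az":0},
    {"dx":0.044,"dy":-0.0185,"dz":0,"ax":0,"ay":0,"az":0},
    {"dx":0.044,"dy":-0.0185,"dz":0,"ax":0,"ay":0,"az":0},
    {"dx":0.042,"dy":-0.0185,"dz":0,"ax":0,"ay":0,"az":0},
  ],
  grip=0.052,
)

```text
time_s: 16.3
eef_pos: [0.461, 0.0579, 0.1277]
tcp_rot: [[-1.0, -0.001, -0.002], [-0.001, 1.0, -0.0], [0.002, -0.0, -1.0]]
wrist_force: [0.7, -0.4, 1.3]
gripper_width: 0.608
finger_force: 0.0
```

Emit:
apply_moves(
  series=[
    {"dx":0,"dy":0,"dz":0,"ax":0,"ay":0,"az":0.141},
    {"dx":0,"dy":0,"dz":0,"ax":0,"ay":0,"az":0.141},
    {"dx":0,"dy":0,"dz":0,"ax":0,"ay":0,"az":0.141},
    {"dx":0,"dy":0,"dz":0,"ax":0,"ay":0,"az":0.141},
    {"dx":0,"dy":0,"dz":0,"ax":0,"ay":0,"az":0.141},
    {"dx":0,"dy":0,"dz":0,"ax":0,"ay":0,"az":0.141},
    {"dx":0,"dy":0,"dz":0,"ax":0,"ay":0,"az":0.141},
    {"dx":0,"dy":0,"dz":0,"ax":0,"ay":0,"az":0.141},
  ],
)

```text
time_s: 17.1
eef_pos: [0.4627, 0.0584, 0.1282]
tcp_rot: [[-0.423, 0.906, -0.002], [0.906, 0.423, -0.0], [0.001, -0.001, -1.0]]
wrist_force: [-0.2, -0.3, -0.3]
gripper_width: 0.61
finger_force: 0.0
```

Emit:
apply_moves(
  series=[
    {"dx":0,"dy":0,"dz":0,"ax":0,"ay":0,"az":0.141},
    {"dx":0,"dy":0,"dz":0,"ax":0,"ay":0,"az":0.14},
    {"dx":0,"dy":0,"dz":0,"ax":0,"ay":0,"az":0},
    {"dx":0,"dy":0,"dz":0,"ax":0,"ay":0,"az":0},
    {"dx":0,"dy":0,"dz":0,"ax":0,"ay":0,"az":0},
  ],
)

```text
time_s: 17.6
eef_pos: [0.463, 0.0584, 0.1289]
tcp_rot: [[-0.164, 0.986, -0.001], [0.986, 0.164, -0.0], [0.0, -0.001, -1.0]]
wrist_force: [-0.1, -0.4, 1.1]
gripper_width: 0.611
finger_force: 0.0
```

```bash
python3 - <<'E'
from m import *
st=env.get_state(); left([.4644,.0588,.003]); print(repr(st['eef_pos']),repr(st['tcp_rot']))
im,c=shot('wrist','w11')
cv2.imwrite('pics/w11c.png',cv2.resize(im[100:280,140:380,::-1],(800,600),interpolation=cv2.INTER_CUBIC))
E
```

```text
t 17.6 pos [0.463  0.0584 0.1289] ytool deg 9.44 tilt [-0.0006 -0.    ] grip 52.2 F [-0.1 -0.4  1.1]
tool delta mm [1.000e-01 1.500e+00 1.259e+02]
array([0.46302514, 0.05843963, 0.1289138 ]) array([[-1.63993934e-01,  9.86461171e-01, -5.89038979e-04],
       [ 9.86461345e-01,  1.63993941e-01, -3.66321315e-05],
       [ 6.04626482e-05, -5.87071631e-04, -9.99999826e-01]])
```

View pics/w11c.png

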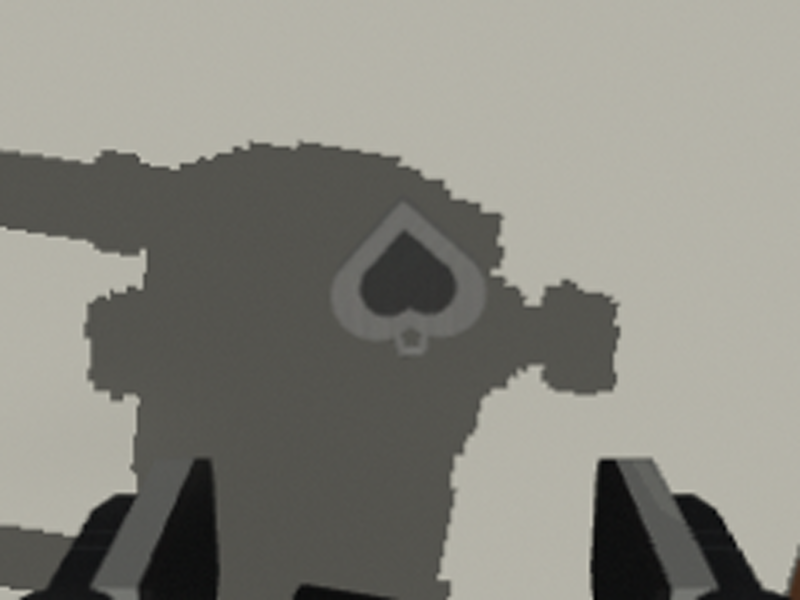

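The heart's point is at the top, full-frame (261,161), and the bail is at the bottom (263,206). The widest chord spans columns 239–286 at row 188. It's aligned with the fingers to within about 3°.

```bash
python3 - <<'E'
from m import *
R=np.array([[-.164,.9865,0],[.9865,.164,0],[0,0,-1.]]); p=np.array([.463,.0584,.1289])
c=cam('wrist',dict(eef_pos=p,tcp_rot=R))
uv=np.array([[403,203],[411,352],[331,295],[487,295]])/3.3333+[140,100]
P=ray(c,uv,.007); print(P.round(4)); T=(P-p)@R; print('tool mm',(T*1000).round(1))
E
```

```text
[[0.4583 0.0791 0.007 ]
 [0.4663 0.0424 0.007 ]
 [0.4446 0.0537 0.007 ]
 [0.4823 0.0599 0.007 ]]
tool mm [[ 21.2  -1.3 121.9]
 [-16.4   0.7 121.9]
 [ -1.7 -18.9 121.9]
 [ -1.7  19.3 121.9]]
```

Emit:
apply_moves(
  series=[
    {"dx":-0.0016,"dy":0.0002,"dz":0.03,"ax":0,"ay":0,"az":-0.05},
    {"dx":0,"dy":0,"dz":0.04,"ax":0,"ay":0,"az":0},
    {"dx":0,"dy":0,"dz":0.03,"ax":0,"ay":0,"az":0},
    {"dx":0,"dy":0,"dz":0.017,"ax":0,"ay":0,"az":0},
    {"dx":0,"dy":0,"dz":0.007,"ax":0,"ay":0,"az":0},
    {"dx":0,"dy":0,"dz":0.003,"ax":0,"ay":0,"az":0},
    {"dx":0,"dy":0,"dz":0,"ax":0,"ay":0,"az":0},
    {"dx":0,"dy":0,"dz":0,"ax":0,"ay":0,"az":0},
  ],
)

```text
time_s: 18.45
eef_pos: [0.4646, 0.0569, 0.0037]
tcp_rot: [[-0.211, 0.978, 0.002], [0.978, 0.211, 0.0], [-0.0, 0.002, -1.0]]
wrist_force: [0.1, -0.5, 0.0]
gripper_width: 0.608
finger_force: 0.0
```

```bash
python3 - <<'E'
from m import *
left([.4635,.0569,.0015])
im,c=shot('wrist','w12')
cv2.imwrite('pics/w12c.png',cv2.resize(im[190:370,140:380,::-1],(800,600),interpolation=cv2.INTER_CUBIC))
E
```

```text
t 18.45 pos [0.4646 0.0569 0.0037] ytool deg 12.16 tilt [0.0023 0.0001] grip 51.9 F [ 0.1 -0.5  0. ]
tool delta mm [ 0.2 -1.1  2.2]
```

View pics/w12c.png

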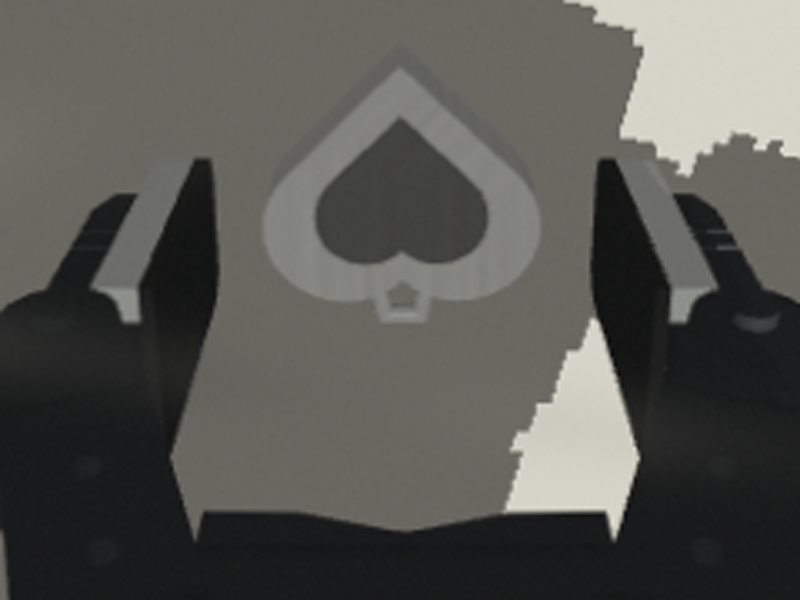

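The heart sits squarely between the pads, with its widest row level with the pad middle. That was the last of my 14 pictures, so I'll verify by numbers from here.

Emit:
apply_moves(
  series=[
    {"dx":0,"dy":0,"dz":0.001,"ax":0,"ay":0,"az":0},
    {"dx":0,"dy":0,"dz":0,"ax":0,"ay":0,"az":0},
    {"dx":0,"dy":0,"dz":0,"ax":0,"ay":0,"az":0},
    {"dx":0,"dy":0,"dz":0,"ax":0,"ay":0,"az":0},
    {"dx":0,"dy":0,"dz":0,"ax":0,"ay":0,"az":0},
    {"dx":0,"dy":0,"dz":0,"ax":0,"ay":0,"az":0},
  ],
  grip=0.02,
)

```text
time_s: 19.1
eef_pos: [0.4644, 0.057, 0.0027]
tcp_rot: [[-0.211, 0.978, 0.002], [0.978, 0.211, 0.0], [-0.0, 0.002, -1.0]]
wrist_force: [-1.2, 0.0, 5.4]
gripper_width: 0.406
finger_force: 39.4
```

```bash
python3 - <<'E'
from m import *
left(None)
E
```

```text
t 19.1 pos [0.4644 0.057  0.0027] ytool deg 12.15 tilt [0.0021 0.0001] grip 34.7 F [-1.2  0.   5.4]
```

Emit:
apply_moves(
  series=[
    {"dx":0,"dy":0,"dz":-0.005,"ax":0,"ay":0,"az":0},
    {"dx":0,"dy":0,"dz":-0.015,"ax":0,"ay":0,"az":0},
    {"dx":0,"dy":0,"dz":-0.03,"ax":0,"ay":0,"az":0},
    {"dx":0,"dy":0,"dz":-0.04,"ax":0,"ay":0,"az":0},
    {"dx":0,"dy":0,"dz":-0.02,"ax":0,"ay":0,"az":0},
    {"dx":0,"dy":0,"dz":0,"ax":0,"ay":0,"az":0},
  ],
)

```text
time_s: 19.7
eef_pos: [0.4658, 0.057, 0.1164]
tcp_rot: [[-0.21, 0.978, 0.008], [0.978, 0.21, 0.0], [-0.001, 0.008, -1.0]]
wrist_force: [0.9, -0.1, -0.6]
gripper_width: 0.409
finger_force: 40.0
```

Emit:
apply_moves(
  series=[
    {"dx":-0.0135,"dy":0.0407,"dz":0,"ax":0,"ay":0,"az":0},
    {"dx":-0.0135,"dy":0.0407,"dz":0,"ax":0,"ay":0,"az":0},
    {"dx":-0.0135,"dy":0.0407,"dz":0,"ax":0,"ay":0,"az":0},
    {"dx":-0.0135,"dy":0.0407,"dz":0,"ax":0,"ay":0,"az":0},
    {"dx":0,"dy":0,"dz":0,"ax":0,"ay":0,"az":0},
    {"dx":0,"dy":0,"dz":0,"ax":0,"ay":0,"az":0},
    {"dx":0,"dy":0,"dz":0,"ax":0,"ay":0,"az":0},
  ],
)

```text
time_s: 20.4
eef_pos: [0.6333, 0.0385, 0.111]
tcp_rot: [[-0.211, 0.978, -0.001], [0.978, 0.211, 0.0], [0.0, -0.001, -1.0]]
wrist_force: [-0.3, -0.0, -0.7]
gripper_width: 0.405
finger_force: 40.1
```

```bash
python3 - <<'E'
from m import *
left([.635,.0385,.0215])
E
```

```text
t 20.4 pos [0.6333 0.0385 0.111 ] ytool deg 12.16 tilt [-0.0011  0.0001] grip 34.6 F [-0.3 -0.  -0.7]
tool delta mm [-0.4  1.8 89.5]
```

Emit:
apply_moves(
  series=[
    {"dx":0,"dy":0.0015,"dz":0.02,"ax":0,"ay":0,"az":0},
    {"dx":0,"dy":0,"dz":0.03,"ax":0,"ay":0,"az":0},
    {"dx":0,"dy":0,"dz":0.02,"ax":0,"ay":0,"az":0},
    {"dx":0,"dy":0,"dz":0.01,"ax":0,"ay":0,"az":0},
    {"dx":0,"dy":0,"dz":0.005,"ax":0,"ay":0,"az":0},
    {"dx":0,"dy":0,"dz":0.002,"ax":0,"ay":0,"az":0},
    {"dx":0,"dy":0,"dz":0,"ax":0,"ay":0,"az":0},
    {"dx":0,"dy":0,"dz":0,"ax":0,"ay":0,"az":0},
  ],
)

```text
time_s: 21.2
eef_pos: [0.6363, 0.0387, 0.0258]
tcp_rot: [[-0.21, 0.978, 0.002], [0.978, 0.21, 0.0], [-0.0, 0.002, -1.0]]
wrist_force: [0.1, -0.5, 0.6]
gripper_width: 0.405
finger_force: 40.1
```

Emit:
apply_moves(
  series=[
    {"dx":0,"dy":0,"dz":0.001,"ax":0,"ay":0,"az":0},
    {"dx":0,"dy":0,"dz":0,"ax":0,"ay":0,"az":0},
    {"dx":0,"dy":0,"dz":0,"ax":0,"ay":0,"az":0},
  ],
)

```text
time_s: 21.5
eef_pos: [0.6357, 0.0387, 0.0234]
tcp_rot: [[-0.21, 0.978, 0.0], [0.978, 0.21, 0.0], [-0.0, 0.0, -1.0]]
wrist_force: [0.3, 0.3, -0.8]
gripper_width: 0.409
finger_force: 40.1
```

Emit:
apply_moves(
  series=[
    {"dx":0,"dy":0,"dz":0.0007,"ax":0,"ay":0,"az":0},
    {"dx":0,"dy":0,"dz":0,"ax":0,"ay":0,"az":0},
    {"dx":0,"dy":0,"dz":0,"ax":0,"ay":0,"az":0},
  ],
)

```text
time_s: 21.8
eef_pos: [0.6356, 0.0387, 0.0225]
tcp_rot: [[-0.21, 0.978, -0.0], [0.978, 0.21, 0.0], [0.0, -0.0, -1.0]]
wrist_force: [-0.5, -0.1, 0.0]
gripper_width: 0.407
finger_force: 40.1
```

Emit:
apply_moves(
  series=[
    {"dx":0,"dy":0,"dz":0.001,"ax":0,"ay":0,"az":0},
    {"dx":0,"dy":0,"dz":0,"ax":0,"ay":0,"az":0},
  ],
)

```text
time_s: 22.0
eef_pos: [0.6355, 0.0387, 0.0214]
tcp_rot: [[-0.21, 0.978, -0.0], [0.978, 0.21, 0.0], [0.0, -0.0, -1.0]]
wrist_force: [-0.8, -0.5, -1.2]
gripper_width: 0.408
finger_force: 40.1
```

Emit:
apply_moves(
  series=[
    {"dx":0,"dy":0,"dz":0.0006,"ax":0,"ay":0,"az":0},
    {"dx":0,"dy":0,"dz":0,"ax":0,"ay":0,"az":0},
  ],
)

```text
time_s: 22.2
eef_pos: [0.6356, 0.0387, 0.0208]
tcp_rot: [[-0.21, 0.978, -0.0], [0.978, 0.21, -0.0], [0.0, -0.0, -1.0]]
wrist_force: [0.4, -0.1, -1.2]
gripper_width: 0.408
finger_force: 40.1
```

Emit:
apply_moves(
  series=[
    {"dx":0,"dy":0,"dz":0.0006,"ax":0,"ay":0,"az":0},
    {"dx":0,"dy":0,"dz":0,"ax":0,"ay":0,"az":0},
  ],
)

```text
time_s: 22.4
eef_pos: [0.6357, 0.0387, 0.0208]
tcp_rot: [[-0.21, 0.978, 0.0], [0.978, 0.21, -0.0], [-0.0, 0.0, -1.0]]
wrist_force: [-1.1, 0.1, 1.0]
gripper_width: 0.411
finger_force: 40.4
```

Emit:
apply_moves(
  series=[
    {"dx":0,"dy":0,"dz":0.0004,"ax":0,"ay":0,"az":0},
    {"dx":0,"dy":0,"dz":0,"ax":0,"ay":0,"az":0},
  ],
)

```text
time_s: 22.6
eef_pos: [0.6357, 0.0387, 0.0207]
tcp_rot: [[-0.21, 0.978, 0.0], [0.978, 0.21, -0.0], [-0.0, 0.0, -1.0]]
wrist_force: [-2.7, 0.6, 4.9]
gripper_width: 0.407
finger_force: 40.7
```

Emit:
apply_moves(
  series=[
    {"dx":0,"dy":0,"dz":0,"ax":0,"ay":0,"az":0},
    {"dx":0,"dy":0,"dz":0,"ax":0,"ay":0,"az":0},
    {"dx":0,"dy":0,"dz":0,"ax":0,"ay":0,"az":0},
    {"dx":0,"dy":0,"dz":-0.005,"ax":0,"ay":0,"az":0},
    {"dx":0,"dy":0,"dz":-0.02,"ax":0,"ay":0,"az":0},
    {"dx":0,"dy":0,"dz":-0.045,"ax":0,"ay":0,"az":0},
    {"dx":0,"dy":0,"dz":-0.045,"ax":0,"ay":0,"az":0},
    {"dx":0,"dy":0,"dz":-0.025,"ax":0,"ay":0,"az":0},
  ],
  grip=0.052,
)

```text
time_s: 23.4
eef_pos: [0.6368, 0.0387, 0.1654]
tcp_rot: [[-0.21, 0.978, 0.006], [0.978, 0.21, 0.0], [-0.001, 0.006, -1.0]]
wrist_force: [0.7, 0.1, 0.7]
gripper_width: 0.612
finger_force: 0.0
```

Emit:
apply_moves(
  series=[
    {"dx":0,"dy":0,"dz":0,"ax":0,"ay":0,"az":0.106},
    {"dx":0,"dy":0,"dz":0,"ax":0,"ay":0,"az":0.106},
    {"dx":0,"dy":0,"dz":0,"ax":0,"ay":0,"az":0},
    {"dx":0,"dy":0,"dz":0,"ax":0,"ay":0,"az":0},
    {"dx":0,"dy":0,"dz":0,"ax":0,"ay":0,"az":0},
  ],
  grip=0.08,
)

```text
time_s: 23.9
eef_pos: [0.6355, 0.0387, 0.1597]
tcp_rot: [[-0.002, 1.0, -0.001], [1.0, 0.002, 0.0], [0.0, -0.001, -1.0]]
wrist_force: [-0.1, -0.8, 0.1]
gripper_width: 0.938
finger_force: 0.0
```

```bash
python3 - <<'E'
from m import *
left([.472,-.0583,.16])
im,c=shot('wrist','w13')
hsv=cv2.cvtColor(cv2.cvtColor(im,cv2.COLOR_RGB2BGR),cv2.COLOR_BGR2HSV);S,V=hsv[:,:,1].astype(int),hsv[:,:,2].astype(int)
uv=proj(c,[[.6345,.040,.022],[.605,.04,.022],[.664,.04,.022],[.6345,.07,.022],[.6345,.01,.022]]);print(uv.round(0))
# grayish bright pixels inside the dark recess = locket
u,v=np.meshgrid(np.arange(512),np.arange(384)); P=ray(c,np.c_[u.ravel(),v.ravel()],.025)[:,:2]
ins=(np.hypot(P[:,0]-.6345,P[:,1]-.040)<.0265)
for t in(90,110,130):
    m=ins&(V.ravel()>t); q=P[m]; print(t,m.sum(),ins.sum(),q.mean(0).round(4) if len(q) else '',q.min(0).round(4),q.max(0).round(4))
x0,y0=uv[0].astype(int); print(V[y0-44:y0+45:6,x0-44:x0+45:6])
E
```

```text
t 23.9 pos [0.6355 0.0387 0.1597] ytool deg 0.12 tilt [-0.0005  0.    ] grip 80.1 F [-0.1 -0.8  0.1]
tool delta mm [ -96.7 -163.7   -0.2]
[[262. 180.]
 [227. 180.]
 [296. 180.]
 [262. 145.]
 [261. 213.]]
90 403 2960 [0.633  0.0411] [0.617  0.0248] [0.6519 0.0605]Traceback (most recent call last):
  File "<stdin>", line 10, in <module>
    return umr_minimum(a, axis, None, out, keepdims, initial, where)
ValueError: zero-size array to reduction operation minimum which has no identity
```

The locket lies inside the small recess (x 0.617–0.652, y 0.025–0.061). Now the ring box.

Emit:
apply_moves(
  series=[
    {"dx":-0.0242,"dy":-0.041,"dz":0,"ax":0,"ay":0,"az":0},
    {"dx":-0.0242,"dy":-0.041,"dz":0,"ax":0,"ay":0,"az":0},
    {"dx":-0.0242,"dy":-0.041,"dz":0,"ax":0,"ay":0,"az":0},
    {"dx":-0.0242,"dy":-0.041,"dz":0,"ax":0,"ay":0,"az":0},
    {"dx":0,"dy":0,"dz":0,"ax":0,"ay":0,"az":0},
    {"dx":0,"dy":0,"dz":0,"ax":0,"ay":0,"az":0},
    {"dx":0,"dy":0,"dz":0,"ax":0,"ay":0,"az":0},
    {"dx":0,"dy":0,"dz":0,"ax":0,"ay":0,"az":0},
  ],
)

```text
time_s: 24.75
eef_pos: [0.4725, -0.0576, 0.16]
tcp_rot: [[-0.001, 1.0, 0.0], [1.0, 0.001, 0.0], [0.0, 0.0, -1.0]]
wrist_force: [0.5, -0.5, -0.3]
gripper_width: 0.938
finger_force: 0.0
```

```bash
python3 - <<'E'
from m import *
left([.472,-.0583,.02])
im,c=shot('wrist','w14')
hsv=cv2.cvtColor(cv2.cvtColor(im,cv2.COLOR_RGB2BGR),cv2.COLOR_BGR2HSV);H,S,V=[hsv[:,:,i].astype(int) for i in range(3)]
m=(S>80)&(H>100)&(H<130)
for t in (m, ((V<45)|m)):
    t=t.copy().astype(np.uint8); t[235:]=0
    k=big(t); P=ray(c,k.reshape(-1,2),.042); print(cv2.boundingRect(k),cv2.contourArea(k),np.round(np.array(cv2.minAreaRect((P[:,:2]*1000).astype(np.float32)),dtype=object)[[0,1,2]].tolist()[0],1),cv2.minAreaRect((P[:,:2]*1000).astype(np.float32))[1:])
uv=proj(c,[[.4729,-.0583,.042]]);print(uv); x,y=uv[0].astype(int)
print(V[y,x-60:x+61:4]); print(V[y-60:min(y+61,384):4,x])
E
```

```text
t 24.75 pos [ 0.4725 -0.0576  0.16  ] ytool deg 0.07 tilt [0.0001 0.0002] grip 80.1 F [ 0.5 -0.5 -0.3]
tool delta mm [ -0.7  -0.5 140. ]
(238, 161, 52, 50) 2399.5 [472.9 -56.4] ((40.83039855957031, 40.561256408691406), 88.97425079345703)
(230, 150, 68, 67) 4185.0 [472.8 -54.7] ((54.60844802856445, 52.840328216552734), 89.4167251586914)
[[263.20333749 188.37170994]]
[83 83 82 84 83 84 83 15 15 61 65 64 60 65 62 65 68 72 71 72 72 67 18 15
 83 82 83 83 83 82 83]
[179 179 179 179 179  19  16  19  18  76  66  67  74  65  72  65  64  71
  63  64  70  20  39  82  83  84  83  84  84  83  83]
```

Emit:
apply_moves(
  series=[
    {"dx":0.001,"dy":0.0003,"dz":0.03,"ax":0,"ay":0,"az":0},
    {"dx":0,"dy":0,"dz":0.045,"ax":0,"ay":0,"az":0},
    {"dx":0,"dy":0,"dz":0.04,"ax":0,"ay":0,"az":0},
    {"dx":0,"dy":0,"dz":0.023,"ax":0,"ay":0,"az":0},
    {"dx":0,"dy":0,"dz":0.01,"ax":0,"ay":0,"az":0},
    {"dx":0,"dy":0,"dz":0,"ax":0,"ay":0,"az":0},
    {"dx":0,"dy":0,"dz":0,"ax":0,"ay":0,"az":0},
    {"dx":0,"dy":0,"dz":0,"ax":0,"ay":0,"az":0},
  ],
)

```text
time_s: 25.6
eef_pos: [0.4734, -0.0573, 0.0141]
tcp_rot: [[-0.0, 1.0, 0.003], [1.0, 0.0, -0.001], [-0.001, 0.003, -1.0]]
wrist_force: [-0.8, -1.3, 0.6]
gripper_width: 0.939
finger_force: 0.0
```

Emit:
apply_moves(
  series=[
    {"dx":0,"dy":0,"dz":0,"ax":0,"ay":0,"az":0},
    {"dx":0,"dy":0,"dz":0,"ax":0,"ay":0,"az":0},
    {"dx":0,"dy":0,"dz":0,"ax":0,"ay":0,"az":0},
    {"dx":0,"dy":0,"dz":0,"ax":0,"ay":0,"az":0},
    {"dx":0,"dy":0,"dz":0,"ax":0,"ay":0,"az":0},
    {"dx":0,"dy":0,"dz":0,"ax":0,"ay":0,"az":0},
  ],
  grip=0.04,
)

```text
time_s: 26.2
eef_pos: [0.4728, -0.0573, 0.0134]
tcp_rot: [[0.0, 1.0, 0.002], [1.0, -0.0, -0.0], [-0.0, 0.002, -1.0]]
wrist_force: [0.5, 0.2, 5.6]
gripper_width: 0.626
finger_force: 43.7
```

Emit:
apply_moves(
  series=[
    {"dx":0,"dy":0,"dz":-0.005,"ax":0,"ay":0,"az":0},
    {"dx":0,"dy":0,"dz":-0.015,"ax":0,"ay":0,"az":0},
    {"dx":0,"dy":0,"dz":-0.03,"ax":0,"ay":0,"az":0},
    {"dx":0,"dy":0,"dz":-0.035,"ax":0,"ay":0,"az":0},
    {"dx":0,"dy":0,"dz":-0.015,"ax":0,"ay":0,"az":0},
    {"dx":0,"dy":0,"dz":0,"ax":0,"ay":0,"az":0},
  ],
)

```text
time_s: 26.8
eef_pos: [0.4734, -0.0574, 0.1152]
tcp_rot: [[-0.0, 1.0, 0.005], [1.0, 0.0, -0.001], [-0.001, 0.005, -1.0]]
wrist_force: [1.0, 0.5, -0.2]
gripper_width: 0.623
finger_force: 43.1
```

Emit:
apply_moves(
  series=[
    {"dx":0.001,"dy":0.0413,"dz":0,"ax":0,"ay":0,"az":0},
    {"dx":0.001,"dy":0.0413,"dz":0,"ax":0,"ay":0,"az":0},
    {"dx":0.001,"dy":0.0413,"dz":0,"ax":0,"ay":0,"az":0},
    {"dx":0.001,"dy":0.0413,"dz":0,"ax":0,"ay":0,"az":0},
    {"dx":0,"dy":0,"dz":0,"ax":0,"ay":0,"az":0},
    {"dx":0,"dy":0,"dz":0,"ax":0,"ay":0,"az":0},
    {"dx":0,"dy":0,"dz":0,"ax":0,"ay":0,"az":0},
  ],
)

```text
time_s: 27.5
eef_pos: [0.636, -0.0531, 0.1108]
tcp_rot: [[0.0, 1.0, -0.002], [1.0, -0.0, 0.0], [0.0, -0.002, -1.0]]
wrist_force: [-0.8, 0.1, 0.3]
gripper_width: 0.623
finger_force: 43.1
```

```bash
python3 - <<'E'
from m import *
left([.638,-.053,.031])
E
```

```text
t 27.5 pos [ 0.636  -0.0531  0.1108] ytool deg -0.0 tilt [-0.0021  0.0002] grip 53.2 F [-0.8  0.1  0.3]
tool delta mm [ 0.1  2.1 79.8]
```

Emit:
apply_moves(
  series=[
    {"dx":0,"dy":0.0015,"dz":0.02,"ax":0,"ay":0,"az":0},
    {"dx":0,"dy":0,"dz":0.025,"ax":0,"ay":0,"az":0},
    {"dx":0,"dy":0,"dz":0.018,"ax":0,"ay":0,"az":0},
    {"dx":0,"dy":0,"dz":0.008,"ax":0,"ay":0,"az":0},
    {"dx":0,"dy":0,"dz":0.004,"ax":0,"ay":0,"az":0},
    {"dx":0,"dy":0,"dz":0,"ax":0,"ay":0,"az":0},
    {"dx":0,"dy":0,"dz":0,"ax":0,"ay":0,"az":0},
    {"dx":0,"dy":0,"dz":0,"ax":0,"ay":0,"az":0},
  ],
)

```text
time_s: 28.3
eef_pos: [0.6393, -0.0532, 0.0385]
tcp_rot: [[0.0, 1.0, 0.002], [1.0, -0.0, -0.0], [-0.0, 0.002, -1.0]]
wrist_force: [0.9, 0.3, -1.2]
gripper_width: 0.623
finger_force: 43.1
```

Emit:
apply_moves(
  series=[
    {"dx":0,"dy":0,"dz":0.001,"ax":0,"ay":0,"az":0},
    {"dx":0,"dy":0,"dz":0,"ax":0,"ay":0,"az":0},
    {"dx":0,"dy":0,"dz":0,"ax":0,"ay":0,"az":0},
  ],
)

```text
time_s: 28.6
eef_pos: [0.6387, -0.0531, 0.036]
tcp_rot: [[-0.0, 1.0, 0.0], [1.0, 0.0, -0.0], [-0.0, 0.0, -1.0]]
wrist_force: [-0.0, -1.0, -0.0]
gripper_width: 0.622
finger_force: 43.1
```

Emit:
apply_moves(
  series=[
    {"dx":0,"dy":0,"dz":0.001,"ax":0,"ay":0,"az":0},
    {"dx":0,"dy":0,"dz":0,"ax":0,"ay":0,"az":0},
    {"dx":0,"dy":0,"dz":0,"ax":0,"ay":0,"az":0},
  ],
)

```text
time_s: 28.9
eef_pos: [0.6386, -0.0531, 0.0348]
tcp_rot: [[0.0, 1.0, -0.0], [1.0, -0.0, 0.0], [0.0, -0.0, -1.0]]
wrist_force: [-0.6, -0.3, -0.3]
gripper_width: 0.626
finger_force: 43.1
```

Emit:
apply_moves(
  series=[
    {"dx":0,"dy":0,"dz":0.001,"ax":0,"ay":0,"az":0},
    {"dx":0,"dy":0,"dz":0.001,"ax":0,"ay":0,"az":0},
    {"dx":0,"dy":0,"dz":0,"ax":0,"ay":0,"az":0},
    {"dx":0,"dy":0,"dz":0,"ax":0,"ay":0,"az":0},
  ],
)

```text
time_s: 29.3
eef_pos: [0.6386, -0.0531, 0.0329]
tcp_rot: [[-0.0, 1.0, -0.0], [1.0, 0.0, 0.0], [0.0, -0.0, -1.0]]
wrist_force: [-0.1, 0.0, -1.5]
gripper_width: 0.624
finger_force: 43.1
```

Emit:
apply_moves(
  series=[
    {"dx":0,"dy":0,"dz":0.0007,"ax":0,"ay":0,"az":0},
    {"dx":0,"dy":0,"dz":0,"ax":0,"ay":0,"az":0},
    {"dx":0,"dy":0,"dz":0,"ax":0,"ay":0,"az":0},
  ],
)

```text
time_s: 29.6
eef_pos: [0.6386, -0.0531, 0.0323]
tcp_rot: [[-0.0, 1.0, -0.0], [1.0, 0.0, 0.0], [0.0, -0.0, -1.0]]
wrist_force: [0.1, 0.7, -0.7]
gripper_width: 0.623
finger_force: 43.1
```

Emit:
apply_moves(
  series=[
    {"dx":0,"dy":0,"dz":0.0007,"ax":0,"ay":0,"az":0},
    {"dx":0,"dy":0,"dz":0,"ax":0,"ay":0,"az":0},
    {"dx":0,"dy":0,"dz":0,"ax":0,"ay":0,"az":0},
  ],
)

```text
time_s: 29.9
eef_pos: [0.6386, -0.0531, 0.0316]
tcp_rot: [[0.0, 1.0, -0.0], [1.0, -0.0, 0.0], [0.0, -0.0, -1.0]]
wrist_force: [-0.4, -0.1, -0.6]
gripper_width: 0.625
finger_force: 43.2
```

Emit:
apply_moves(
  series=[
    {"dx":0,"dy":0,"dz":0.0005,"ax":0,"ay":0,"az":0},
    {"dx":0,"dy":0,"dz":0,"ax":0,"ay":0,"az":0},
    {"dx":0,"dy":0,"dz":0,"ax":0,"ay":0,"az":0},
  ],
)

```text
time_s: 30.2
eef_pos: [0.6386, -0.0531, 0.0314]
tcp_rot: [[-0.0, 1.0, 0.0], [1.0, 0.0, -0.0], [-0.0, 0.0, -1.0]]
wrist_force: [-1.6, -0.6, 2.2]
gripper_width: 0.63
finger_force: 43.3
```

Emit:
apply_moves(
  series=[
    {"dx":0,"dy":0,"dz":0.0005,"ax":0,"ay":0,"az":0},
    {"dx":0,"dy":0,"dz":0,"ax":0,"ay":0,"az":0},
    {"dx":0,"dy":0,"dz":0,"ax":0,"ay":0,"az":0},
  ],
)

```text
time_s: 30.5
eef_pos: [0.6387, -0.0531, 0.0314]
tcp_rot: [[0.0, 1.0, 0.0], [1.0, -0.0, -0.0], [-0.0, 0.0, -1.0]]
wrist_force: [-4.7, 1.7, 5.6]
gripper_width: 0.626
finger_force: 43.8
```

Contact came at z = 0.0314, as expected for a seated box. I'm releasing it and backing away up and towards the robot for a final check.

Emit:
apply_moves(
  series=[
    {"dx":0,"dy":0,"dz":0,"ax":0,"ay":0,"az":0},
    {"dx":0,"dy":0,"dz":0,"ax":0,"ay":0,"az":0},
    {"dx":0,"dy":0,"dz":0,"ax":0,"ay":0,"az":0},
    {"dx":0,"dy":0,"dz":0,"ax":0,"ay":0,"az":0},
    {"dx":0,"dy":0,"dz":-0.01,"ax":0,"ay":0,"az":0},
    {"dx":0,"dy":0,"dz":-0.03,"ax":0,"ay":0,"az":0},
    {"dx":0,"dy":0,"dz":-0.045,"ax":0,"ay":0,"az":0},
    {"dx":0,"dy":0,"dz":-0.045,"ax":0,"ay":0,"az":0},
  ],
  grip=0.072,
)

```text
time_s: 31.3
eef_pos: [0.6381, -0.053, 0.162]
tcp_rot: [[-0.0, 1.0, -0.001], [1.0, 0.0, 0.0], [0.0, -0.001, -1.0]]
wrist_force: [0.6, -0.7, -0.0]
gripper_width: 0.844
finger_force: 0.0
```

Emit:
apply_moves(
  series=[
    {"dx":0,"dy":-0.045,"dz":-0.01,"ax":0,"ay":0,"az":0},
    {"dx":0,"dy":-0.045,"dz":-0.01,"ax":0,"ay":0,"az":0},
    {"dx":0,"dy":-0.045,"dz":-0.01,"ax":0,"ay":0,"az":0},
    {"dx":0,"dy":-0.045,"dz":-0.01,"ax":0,"ay":0,"az":0},
    {"dx":0,"dy":-0.045,"dz":0,"ax":0,"ay":0,"az":0},
    {"dx":0,"dy":0,"dz":0,"ax":0,"ay":0,"az":0},
    {"dx":0,"dy":0,"dz":0,"ax":0,"ay":0,"az":0},
    {"dx":0,"dy":0,"dz":0,"ax":0,"ay":0,"az":0},
  ],
)

```text
time_s: 32.1
eef_pos: [0.4143, -0.0532, 0.2011]
tcp_rot: [[-0.0, 1.0, 0.001], [1.0, 0.0, -0.0], [-0.0, 0.001, -1.0]]
wrist_force: [-0.7, 1.1, -0.5]
gripper_width: 0.844
finger_force: 0.0
```

```bash
python3 - <<'E'
from m import *
left(None)
im,c=shot('top','top1')
a=cv2.imread('pics/top0.png'); b=im[:,:,::-1]
for n,img in(('before',a),('after',b)):
    hsv=cv2.cvtColor(np.ascontiguousarray(img),cv2.COLOR_BGR2HSV);H,S,V=[hsv[:,:,i].astype(int) for i in range(3)]
    u,v=np.meshgrid(np.arange(512),np.arange(384)); q=np.c_[u.ravel(),v.ravel()]
    def f(nm,m,z,x,y,r):
        P=ray(c,q,z)[:,:2]; s=m.ravel()&(np.hypot(P[:,0]-x,P[:,1]-y)<r); W=P[s]
        print(n,nm,s.sum(),(W.mean(0).round(4),W.min(0).round(4),W.max(0).round(4)) if s.sum() else '')
    blue=(S>80)&(H>100)&(H<130)
    f('box lid',blue,.060,.638,-.052,.05)
    f('dial',(V>130)&(S<110),.031,.6345,.1315,.032)
    f('locket',V>90,.026,.6345,.040,.026)
    f('sawn',V>100,.0045,.460,-.198,.045)
    f('case',(S>130)&(V>90),.008,.428,.34,.045)
P=ray(c,q,.0265)[:,:2]; g=cv2.cvtColor(np.ascontiguousarray(b),cv2.COLOR_BGR2HSV)
rr=np.hypot(P[:,0]-.6374,P[:,1]+.1441); s=(g[:,:,1].ravel()<30)&(rr<.043); W=P[s]; print('bangle ring',s.sum(),W.min(0).round(4),W.max(0).round(4))
E
```

```text
t 32.1 pos [ 0.4143 -0.0532  0.2011] ytool deg 0.0 tilt [ 0.0012 -0.0002] grip 72.1 F [-0.7  1.1 -0.5]
before box lid 0 
before dial 0 
before locket 0 
before sawn 115 (array([ 0.4641, -0.1952]), array([ 0.4355, -0.2348]), array([ 0.5046, -0.1631]))
before case 276 (array([0.4237, 0.3362]), array([0.3994, 0.3147]), array([0.4579, 0.3607]))
after box lid 303 (array([ 0.6387, -0.0538]), array([ 0.6055, -0.0774]), array([ 0.6581, -0.0333]))
after dial 221 (array([0.6382, 0.133 ]), array([0.618 , 0.1118]), array([0.6571, 0.1527]))
after locket 107 (array([0.635 , 0.0404]), array([0.6178, 0.023 ]), array([0.6523, 0.0594]))
after sawn 210 (array([ 0.4445, -0.1935]), array([ 0.4159, -0.2348]), array([ 0.5046, -0.1577]))
after case 271 (array([0.4235, 0.3359]), array([0.3994, 0.3147]), array([0.4579, 0.3607]))
bangle ring 282 [ 0.6008 -0.1836] [ 0.6748 -0.1104]
```

```bash
python3 -c "
from workcell import env
print(env.finish_job())"
```

```text
the job is handed in; nothing more can be done
None
```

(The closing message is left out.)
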